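Close a clock case on the pedal press

TASK

Close the brass clock case on the pedal press: slide the case that lies on the press's bed back into its horseshoe nest under the ram until it sits fully home, then press the treadle right down to its stop so that the ram snaps the back on, and let the treadle come all the way up again. Leave the closed case in the nest.

Things in the scene. Friction and masses are not known exactly. Their poses are not given: they have to be found in the camera images.
- press: Grey pedal press, fixed. Origin: underside of its base, below the ram's axis; x to the back, y left, z up. Base x -145 to +100, y -149 to +85 mm; its top, the bed, is 18 mm up. The treadle is on the right (line y = -112 mm). Behind the nest a column, x 46 to 102 mm, with an arm forward to a guide boss round the ram (17 mm radius, 94 to 133 mm up).
- nest (a point): Centre of the white horseshoe nest, on the bed and on the ram's axis, 18 mm above the press's origin; axes as the press. Nest: inner radius 46.5 mm, walls 8 mm thick, 11 mm high, round the rear half; open to the front (-x) with flared lips that reach 28 mm in front of the centre. The case is home with its origin here, stopped by the nest's rear wall (1.5 mm play).
- die (a point): Centre of the lower face of the ram's round white die, 60 mm diameter; 39 mm above the bed when up, 27 mm when the treadle is at its stop.
- pivot (a point): Left pivot of the steel beam that drives the ram: 165 mm above the press's origin, on a post 24 x 22 mm (40 x 26 mm at its foot), 68 mm left of the ram's axis. The beam (16 mm thick, between 140 and 195 mm up) runs from here to the right over the ram to the 8 mm pull rod, 112 mm right of the ram's axis.
- clock_case: Loose brass clock case lying dial down on the press's bed in front of the nest (not the finished one elsewhere on the board), 0.35 kg. Round: bezel 90 mm diameter and 8 mm high, body above it 85 mm; 27 mm high when closed, up to 33 mm with the steel back proud. Origin: centre of its underside, z up. Too wide to grip: slide it.
- back (a joint): How far the press-fit back stands proud of its seat on the clock case, in m: 0 closed, 0.004 to 0.006 at the start. Friction of about 30 N holds it; the ram pushes it on.
- treadle (a joint): Treadle angle in rad: 0 up (rest), grows as it is pressed, 0.31 at its stop. A spring brings it back. By levers it drives the ram down, 12 mm at the stop.
- hinge (a point): Middle of the treadle's hinge axis (along press y): 92 mm behind and 112 mm right of the ram's axis, 27 mm above the bed. The treadle runs forward (-x) from here.
- pad (a point): Centre of the top of the treadle's rubber tread, 86 mm long (x) and 50 mm wide: 165 mm from the hinge along the treadle and 13.5 mm above that line. The tread slopes up to the front by 0.31 rad at rest, is level at the stop; the point sinks from 108 to 58 mm above the press's origin. Takes 5 to 9 N here against the spring, some 7 N more while the back goes on. Axes as the press at rest.

How it is judged:
By the outcome, as a careful person would: the job done as asked, in the order asked, and still so for the second after the job is handed in, with the robot touching nothing.
It also fails if it takes over 45 s, if anything falls off the work surface, if the arm or the gripper's body presses on something with over 40 N, if the wrist force passes 120 N, or if a joint passes its speed limit or range.

ROBOT

A 7-joint arm with a two-finger parallel gripper is mounted at the origin on a cart in front of the work surface, level with it; the furniture and walls round the work are solid. World frame = base frame: x ahead of the robot, y to its left, z up, the work surface at z = 0. Lengths are in m, angles in rad, forces in N, time in s.
With the tool pointing down it reaches from about 0.35 to 0.9 m from the base axis. Payload 8.1 kg.
Tool frame: the origin (TCP) lies midway between the tips of the shut fingers; the grasp point (between the pads) lies 19 mm behind it; x points along the fingers, z is the direction in which the jaws open and shut, and the axes are right-handed (so a half turn about x gives the same grasp; the last joint's range is limited). The gripper opens to 92 mm and grips with 3 to 60 N. Pads are 19 mm wide; open, the fingers measure 130 mm over their backs; the gripper's body (75 mm by 190 mm) begins 47 mm behind the grasp point.
Start: joints at [-1.315, 0.434, 0.025, 1.573, -0.012, 1.134, -0.075], TCP at [0.219, 0.585, 0.204] pointing down, gripper open.
Joint ranges: [-2.62, 2.62], [-0.44, 2.09], [-1.27, 1.32], [0.08, 2.57], [-1.32, 4.46], [0.12, 2], [-2.74, 2.74]. Speed limits (rad/s): [2.22, 2.22, 3.01, 3.01, 3.14, 3.14, 3.14].

INTERFACE

Orientations are given as a rotation vector (axis times angle).
In Python, from cell import arm gives the robot as it stands. The module is installed in compiled form; this text tells all that it offers.
- The arm moves only by the tool move_arm, never from a script. Its argument "steps" is text: rows parted by semicolons, each of 5 numbers parted by spaces: the shift along the tool's x, y, z in m, then the turn about the tool's x in rad, then the closure in counts, from 0 (fully open) to 255 (shut). A call has 1 to 10 rows; each row is the pose to reach, as a shift and turn from the pose commanded when the call began, along the tool's axes at that moment; what a row does not reach only later rows make up. A row lasts 1/12 s, in which the tool goes at most 41.7 mm and 7.16 degrees, less where a joint would pass 70% of its speed; a pose out of reach is approached as far as the arm can. A call with a gripper value outside its range is refused whole. The fingers move at their own pace and stop on an object; "squeeze" is the grip in N (left out, the last holds). Time passes only in rows, so rows that repeat a pose let the fingers close. It gives the time, the measured TCP pose, the force and the opening at its end, in the units of the state.
- arm.observe(): the state, without advancing time (a new reading comes with each control period).
- arm.get_image(name): name is "scene" or "top" or "wrist"; returns a dict with "img" (384x512x3 uint8, blue, green, red), "z_map" (384x512 float32, m along the optical axis (not along the pixel's ray), 0 where there is no reading), "vfov" (degrees; the focal length in pixels is half the picture's height over the tangent of half this angle, whatever the lens; pixels are square), "cx", "cy" (the principal point, pixels), "extrinsics" (4x4, takes a point from camera to world coordinates). Camera axes: x right, y up, looking along -z (the intrinsics and any distortion apply to the point x, -y, -z); pixel columns grow to the right and rows downward; lengths in m; the calibration is good to about 2 mm. A picture is of the moment at which its call begins.
- arm.sign_off(): hands the job in, once; it reports no verdict.
The state is a dict: "clock": time; "joints": joint angles; "dq": joint speeds; "joint_efforts": joint torques, N m; "position": TCP position; "ee_rot": TCP orientation; "force": force on the tool from outside, world axes, zero at the start; "ft_torque": the same for the moment, N m; "width": opening from 0.0 (shut) to 1.0 (fully open).
Only numpy, scipy, OpenCV 4.12 (cv2) and the standard library are available. Lean on these libraries where they do the work, as an engineer would, in place of code of your own. Each camera call takes 0.05 s, during which the arm holds its last target.

## Working session

There is one attempt and no reset: what is moved stays moved. The work goes in short steps, Python scripts to look and compute and a tool call to move; the robot and the scene stay as the last step left them, time stands still between calls to the robot, and variables do not carry over. Pictures are saved under pics/ and viewed, and the job is handed in when it is done.

Besides the shell and the picture viewer there is one more tool, called after "Request:" as name(argument=value, ...) on one line, values as JSON. move_arm: Moves the arm, as the interface text tells. Its arguments: {"type":"object","properties":{"steps":{"type":"string"},"squeeze":{"type":"number"}},"required":["steps"]}

```bash
mkdir -p pics; cat > h.py <<'E'
import numpy as np,cv2
from cell import arm
def grab(n,tag):
    d=arm.get_image(n); cv2.imwrite(f'pics/{tag}.png',d['img']); np.savez(f'{tag}.npz',**{k:np.array(v) for k,v in d.items()}); return d
def P(d,u,v,z=None):
    H,W=d['img'].shape[:2]; f=H/2/np.tan(np.radians(float(d['vfov']))/2)
    u0=int(round(u));v0=int(round(v))
    if z is None: z=float(d['z_map'][v0,u0])
    c=np.array([(u-d['cx'])/f*z,-(v-d['cy'])/f*z,-z,1]); return (d['extrinsics']@c)[:3]
E
python3 - <<'E'
from h import *
for n in['scene','top','wrist']:
    d=grab(n,n+'0'); print(n,{k:v for k,v in d.items() if k not in('img','z_map')})
print(arm.observe())
E
```

```text
scene {'vfov': 54.55983013058811, 'cx': 255.20806070832396, 'cy': 192.7024033523751, 'extrinsics': array([[ 0.91360258,  0.29410663, -0.2807697 ,  0.33223437],
       [-0.40630162,  0.68714102, -0.60229247, -0.77864029],
       [ 0.01579016,  0.66433313,  0.7472698 ,  0.76527563],
       [ 0.        ,  0.        ,  0.        ,  1.        ]])}
top {'vfov': 43.91405419306101, 'cx': 251.83837826908604, 'cy': 193.23888865048977, 'extrinsics': array([[-1.25101571e-03,  9.87839375e-01, -1.55472839e-01,
         4.45439703e-01],
       [-9.99992251e-01, -6.55464662e-04,  3.88178551e-03,
        -2.90097047e-01],
       [ 3.73267362e-03,  1.55476491e-01,  9.87832540e-01,
         9.52652658e-01],
       [ 0.00000000e+00,  0.00000000e+00,  0.00000000e+00,
         1.00000000e+00]])}
wrist {'vfov': 61.99478045783481, 'cx': 252.27137975717955, 'cy': 189.7783726950374, 'extrinsics': array([[ 0.35107823, -0.89151939, -0.28624683,  0.14160133],
       [ 0.93634261,  0.33343088,  0.10993801,  0.61473448],
       [-0.00256834, -0.30662195,  0.95182792,  0.3850242 ],
       [ 0.        ,  0.        ,  0.        ,  1.        ]])}
{'clock': 0.15, 'joints': array([-1.31460324,  0.43506172,  0.02500766,  1.57384105, -0.01160861,
        1.13399261, -0.07509017]), 'dq': array([ 0.00230737, -0.00343233, -0.00120585, -0.00117792, -0.0003726 ,
        0.00117287,  0.00063853]), 'joint_efforts': array([ 1.93479253e-03, -6.68262362e+01,  9.86140743e-01, -3.14697790e+01,
       -6.05000602e-02,  3.92640790e-02,  5.52036624e-05]), 'position': array([0.21938899, 0.58481456, 0.2029446 ]), 'ee_rot': array([-0.94163519,  1.35878305,  0.94039798]), 'force': array([0.15794852, 0.64404788, 0.29461575]), 'ft_torque': array([-0.0670387 ,  0.02596826, -0.03624641]), 'width': 0.9991343090706877}
```

View pics/scene0.png

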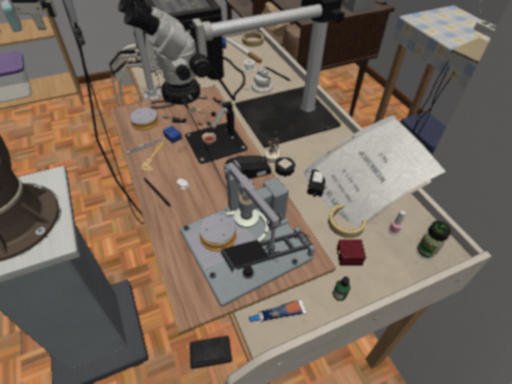

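View pics/top0.png

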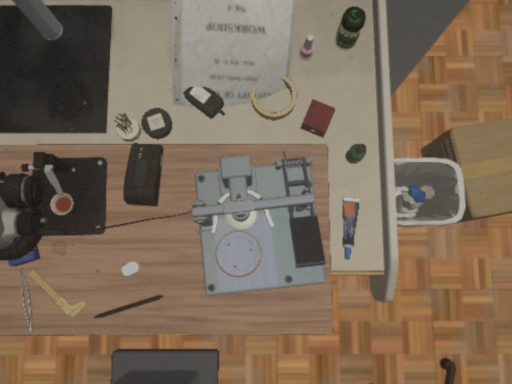

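View pics/wrist0.png

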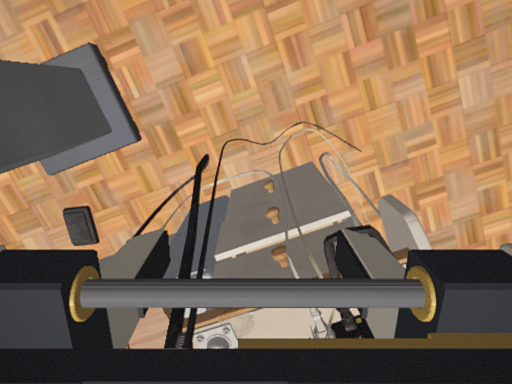

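Top view: press bed spans about (197-325, 165-292); case at (239,254); nest at (240,213); tread at (307,241). Scene view: case at (218,233). I'll enlarge.

```bash
python3 - <<'E'
from h import *
d=np.load('top0.npz');im=d['img'][145:305,180:345];cv2.imwrite('pics/topc.png',cv2.resize(im,None,fx=3.7,fy=3.7,interpolation=cv2.INTER_CUBIC))
e=np.load('scene0.npz');im=e['img'][150:310,170:330];cv2.imwrite('pics/scc.png',cv2.resize(im,None,fx=3.7,fy=3.7,interpolation=cv2.INTER_CUBIC))
for u,v in [(239,254),(210,280),(270,270),(307,241),(240,213),(290,204),(298,165),(235,170),(180,280)]: print(u,v,P(d,u,v).round(4))
E
```

```text
239 254 [ 0.4718 -0.2694  0.0507]
210 280 [ 0.423  -0.2127  0.0174]
270 270 [ 0.4419 -0.3289  0.0142]
307 241 [ 0.4928 -0.3908  0.1086]
240 213 [ 0.5345 -0.2738  0.1793]
290 204 [ 0.5485 -0.3551  0.1852]
298 165 [ 0.643  -0.3832  0.0491]
235 170 [ 0.6161 -0.2638  0.1312]
180 280 [ 0.4227 -0.1524  0.0007]
```

View pics/topc.png

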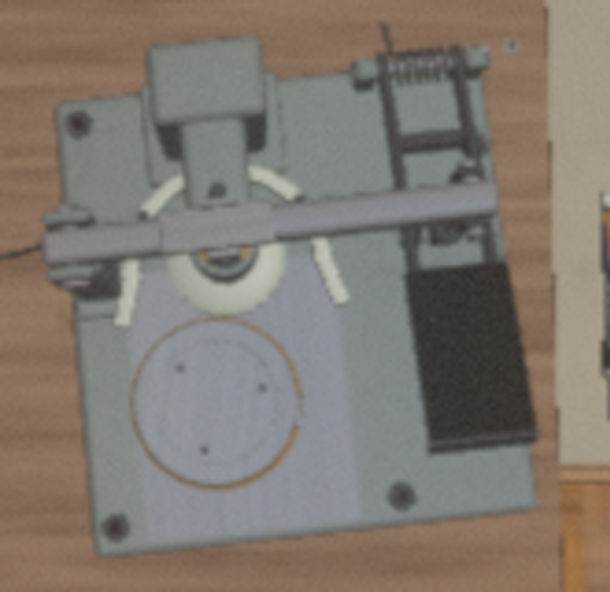

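View pics/scc.png

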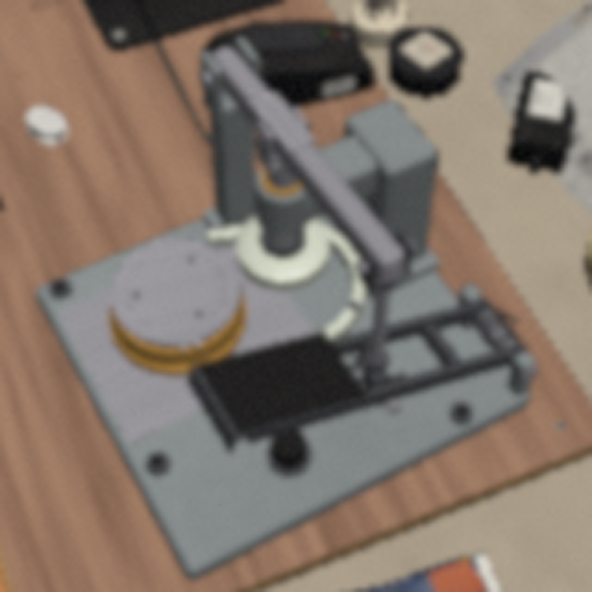

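```bash
cat >> h.py <<'E'
def plane(d,u,v,z):
    a=P(d,u,v,0.5);b=P(d,u,v,1.0); t=(z-a[2])/(b[2]-a[2]); return a+t*(b-a)
def inpress(p,o,th):
    c,s=np.cos(th),np.sin(th); q=np.asarray(p)[:2]-o; return np.array([c*q[0]+s*q[1],-s*q[0]+c*q[1]])
def toworld(q,o,th):
    c,s=np.cos(th),np.sin(th); return o+np.array([c*q[0]-s*q[1],s*q[0]+c*q[1]])
E
python3 - <<'E'
from h import *
from scipy.optimize import least_squares
d=np.load('top0.npz'); C=lambda x,y:((x+.5)/3.7-.5+180,(y+.5)/3.7-.5+145)
obs=[((99,553),.018,(-.145,.085)),((536,509),.018,(-.145,-.149)),((57,102),.018,(.1,.085)),
((428,452),.018+.027+.165*np.sin(.31)+.0135*np.cos(.31)+.043*np.sin(.31),(.092-(.208*np.cos(.31)-.0135*np.sin(.31)),-.087)),]
w=[plane(d,*C(*p),z) for p,z,m in obs]
m=np.array([o[2] for o in obs])
r=lambda x:np.concatenate([toworld(mm,x[:2],x[2])-ww[:2] for mm,ww in zip(m[:3],w[:3])])
s=least_squares(r,[.53,-.27,0.]);print(s.x,s.fun.round(4))
o,th=s.x[:2],s.x[2]
print('tread corner',w[3],toworld(m[3],o,th))
# case: top rim circle ellipse at crop 132..301 x, 318..490 bezel z~.026
for z,(x,y) in [(.026,(132,404)),(.026,(301,404)),(.026,(217,490)),]:
    p=plane(d,*C(x,y),z);print('bez',p,inpress(p,o,th))
# depth points of case top
z=d['z_map'];pts=[]
for v in range(225,285):
  for u in range(210,268):
    p=P(d,u,v)
    if .043<p[2]<.056: pts.append(p)
pts=np.array(pts);c=(pts.max(0)+pts.min(0))/2;print('top',len(pts),pts.min(0),pts.max(0),c,np.median(pts[:,2]),inpress(c,o,th))
cc,R=cv2.minEnclosingCircle(pts[:,:2].astype(np.float32));print(cc,R,inpress(cc,o,th))
# nest wall tops z=.029
for x,y in[(124,325),(343,302)]:
  p=plane(d,*C(x,y),.029);print('lip',p,inpress(p,o,th))
print('pad',toworld((.092-(.165*np.cos(.31)+.0135*np.sin(.31)),-.112),o,th))
E
```

```text
[ 0.54708909 -0.27393532  0.10213203] [-0.0022  0.002  -0.0005 -0.0031  0.0027  0.0011]
tread corner [ 0.44772608 -0.36822693  0.1213087 ] [ 0.45452339 -0.37087798]
bez [ 0.47293033 -0.22307326  0.026     ] [-0.0685867   0.05815784]
bez [ 0.47282975 -0.31125709  0.026     ] [-0.0776775  -0.02955621]
bez [ 0.42867262 -0.26755854  0.026     ] [-0.11714927  0.01841665]
top 1561 [ 0.4328646  -0.31078219  0.04354631] [ 0.51334412 -0.22572877  0.054925  ] [ 0.47310436 -0.26825548  0.04923565] 0.04941318306701614 [-0.07302011  0.01319332]
(0.4721696376800537, -0.2677518129348755) 0.04315816983580589 [-0.07389861  0.01378966]
lip [ 0.51390463 -0.21866385  0.029     ] [-0.02737635  0.05836676]
lip [ 0.52585967 -0.33346503  0.029     ] [-0.02718811 -0.05705507]
pad [ 0.48961554 -0.39241239]
```

```bash
python3 - <<'E'
from h import *
from scipy.spatial.transform import Rotation as R
A=R.from_rotvec(arm.observe()['ee_rot']).as_matrix();print(A.round(4))
H={}
for n in['top0','scene0']:
  d=np.load(n+'.npz');f=192/np.tan(np.radians(float(d['vfov']))/2)
  v,u=np.mgrid[0:384,0:512];z=d['z_map'];ok=z>0
  c=np.stack([(u-d['cx'])/f*z,-(v-d['cy'])/f*z,-z,np.ones_like(z)],-1)[ok]
  p=(c@d['extrinsics'].T)[:,:3]
  for x,y,h in p:
    k=(int(np.floor(x/.05)),int(np.floor(y/.05)));H[k]=max(H.get(k,-9),h)
print('cols y from .65 down to -.45; rows x')
for i in range(0,15):
  print('%.2f'%(i*.05),' '.join('%4s'%(('%d'%(H[(i,j)]*1000)) if (i,j) in H else '.') for j in range(13,-11,-1)))
E
```

```text
[[-3.000e-04 -9.363e-01  3.512e-01]
 [-1.100e-03  3.512e-01  9.363e-01]
 [-1.000e+00 -1.000e-04 -1.200e-03]]
cols y from .65 down to -.45; rows x
0.00 -804 -806 -804 -807 -807 -807 -806 -806 -804 -811    1    3    .    .    .  144   37    2 -809 -806 -806 -809 -811 -808
0.05 -806 -800 -803 -805 -805 -803 -802 -806 -803 -807    2   13   36  222  198  167   14    4 -805 -805 -803 -804 -803 -805
0.10 -807 -802 -807 -805 -804 -806 -804 -804 -802 -801    1    3   18   15   16   22    2    2 -805 -801 -805 -803 -807 -802
0.15 -805 -804 -803  331  331 -802 -807 -802 -806 -805   -2   -1    0    0    0    0    0    0 -801 -806 -806 -798 -801 -804
0.20 -806  276  302  315  330 -356 -805 -804 -805 -801 -806 -806 -806 -804 -804 -806 -806 -805 -805 -803 -805 -807 -808 -807
0.25 -806  274 -806  310  318 -381 -554 -803 -804 -801 -807 -804 -805 -805 -803 -805 -805 -804 -805 -806 -809    .    .    .
0.30 -811 -813 -809 -789  318 -549    2    5    4    4    4    9    5    5    5    5    6    4    4    4    4    4    4    1
0.35   16   10    7    .    .    .    4   28   28   29    8   12    8    8   11
[... 220 characters left out ...]
   25   29  428  433  428  208   14    4   18   53   54   54  123  123    9
0.50  218  233  232   48   49  -10    0    9    4   12    4  395  396  389  208  159   51  180  181  186  189  190  109    9
0.55    .  233  233  229  233    .    .    2   19   12  317  364  364  321   45   55   45  178  180  185  189  193   85    1
0.60    .  228  231  230  233    .    4   12    8   18  197  358  357   17   46   58   49   24  135  135   55   68   68    1
0.65    .  226  229  230  235  -10    4    4   22  141  155  355  355   18   34   46   36    4    5    5   52   56   55   59
0.70    .    .  229  233  234  155  -10   -2   25   57    2  355  356    1   61   56   13  -10  -10  -11  -10   27   28   28
```

```bash
python3 - <<'E'
from h import *
for n in['scene0','top0']:
  d=np.load(n+'.npz');f=192/np.tan(np.radians(float(d['vfov']))/2);E=np.linalg.inv(d['extrinsics'])
  for p in [(.219,.585,.2),(.22,.5,.33),(.25,.45,.31),(.32,.05,.2),(.4,.07,.44)]:
    c=E@np.array([*p,1]);print(n,p,(d['cx']+f*c[0]/-c[2]).round(),(d['cy']+f*c[1]/c[2]).round())
d=np.load('scene0.npz');cv2.imwrite('pics/sc2.png',cv2.resize(d['img'][0:220,0:280],None,fx=2.8,fy=2.7,interpolation=cv2.INTER_CUBIC))
E
```

```text
scene0 (0.219, 0.585, 0.2) 50.0 30.0
scene0 (0.22, 0.5, 0.33) 35.0 -2.0
scene0 (0.25, 0.45, 0.31) 50.0 10.0
scene0 (0.32, 0.05, 0.2) 111.0 116.0
scene0 (0.4, 0.07, 0.44) 117.0 6.0
top0 (0.219, 0.585, 0.2) -341.0 424.0
top0 (0.22, 0.5, 0.33) -402.0 457.0
top0 (0.25, 0.45, 0.31) -336.0 426.0
top0 (0.32, 0.05, 0.2) 26.0 352.0
top0 (0.4, 0.07, 0.44) -94.0 313.0
```

View pics/sc2.png

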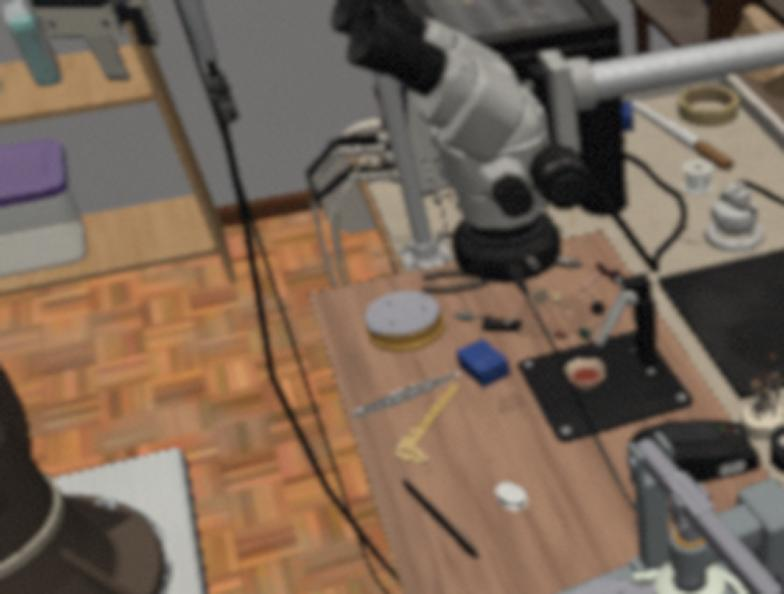

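```bash
python3 - <<'E'
from h import *
d=np.load('scene0.npz');g=d['img'].sum(2)
for v in [5,15,30,45,60,80,100,120,140,160,180,195]:
  u=[u for u in range(60,145) if g[v,u]<190]
  print(v,[(k,P(d,k,v).round(2).tolist()) for k in u[::2]][:5])
E
```

```text
5 [(119, [0.41, 0.14, 0.42]), (121, [0.42, 0.14, 0.41]), (123, [0.42, 0.14, 0.42]), (125, [0.42, 0.1, 0.43]), (127, [0.42, 0.1, 0.43])]
15 [(68, [0.29, 0.52, 0.27]), (126, [0.41, 0.07, 0.42]), (128, [0.42, 0.08, 0.42]), (130, [0.42, 0.08, 0.42]), (132, [0.43, 0.07, 0.42])]
30 [(73, [0.29, 0.51, 0.22]), (75, [0.33, -0.78, 0.77]), (77, [0.3, 0.49, 0.23]), (79, [0.31, 0.49, 0.23]), (142, [0.49, 0.43, 0.22])]
45 [(63, [0.15, 1.86, -0.43]), (79, [0.29, 0.49, 0.18]), (81, [0.3, 0.49, 0.18])]
60 [(82, [0.28, 0.48, 0.13]), (112, [0.38, 0.71, 0.0]), (114, [0.39, 0.7, 0.0]), (138, [0.47, 0.63, 0.02])]
80 [(76, [0.15, 1.82, -0.66]), (78, [0.15, 2.03, -0.78]), (80, [0.16, 2.04, -0.79]), (82, [0.18, 2.03, -0.79]), (84, [0.19, 2.02, -0.79])]
100 [(90, [0.26, 0.48, -0.01])]
120 [(93, [0.25, 0.47, -0.09])]
140 [(97, [0.24, 0.47, -0.18])]
160 [(106, [0.24, 0.46, -0.28])]
180 [(116, [0.25, 0.45, -0.39])]
195 [(127, [0.27, 0.43, -0.48])]
```

```bash
python3 - <<'E'
from h import *
d=np.load('wrist0.npz')
for u,v in [(205,160),(195,200),(187,250),(180,330),(213,200),(205,270),(222,150),(330,160),(345,180),(340,240),(350,260),(355,320),(320,320),(300,125),(220,335),(290,215),(270,190),(145,270),(400,270),(250,290),(250,340)]:
  print(u,v,d['z_map'][v,u].round(3),P(d,u,v).round(3),d['img'][v,u])
cv2.imwrite('pics/wc.png',cv2.resize(d['img'][110:360,100:440],None,fx=2.3,fy=2.3,interpolation=cv2.INTER_CUBIC))
zz=d['z_map'];m=np.clip(zz/1.3,0,1);cv2.imwrite('pics/wd.png',cv2.applyColorMap((m*255).astype(np.uint8),cv2.COLORMAP_JET))
E
```

```text
205 160 0.674 [ 0.244  0.468 -0.276] [18 19 21]
195 200 0.449 [ 0.255  0.485 -0.037] [24 24 25]
187 250 0.343 [0.273 0.49  0.078] [21 27 27]
180 330 0.252 [0.292 0.497 0.179] [21 22 19]
213 200 0.503 [ 0.278  0.496 -0.089] [37 34 36]
205 270 0.718 [ 0.471  0.376 -0.243] [120 120 121]
222 150 0.879 [ 0.266  0.477 -0.485] [31 42 63]
330 160 1.22 [ 0.494  0.796 -0.812] [133 165 201]
345 180 1.247 [ 0.592  0.829 -0.814] [115 156 197]
340 240 0.169 [0.23  0.631 0.233] [30 30 30]
350 260 0.151 [0.23  0.63  0.252] [34 32 32]
355 320 0.455 [0.489 0.64  0.008] [23 43 45]
320 320 0.429 [0.452 0.594 0.03 ] [166 177 187]
300 125 1.181 [ 0.328  0.73  -0.813] [122 187 236]
220 335 0.48 [ 0.456  0.444 -0.005] [166 172 175]
290 215 0.743 [ 0.437  0.596 -0.304] [101 110 117]
270 190 0.976 [ 0.441  0.558 -0.544] [ 98 145 187]
145 270 0.137 [0.195 0.545 0.266] [29 25 29]
400 270 0.132 [0.23  0.646 0.27 ] [ 93 104 110]
250 290 0.089 [0.192 0.595 0.309] [93 91 93]
250 340 0.081 [0.199 0.592 0.319] [32 73 92]
```

View pics/wc.png

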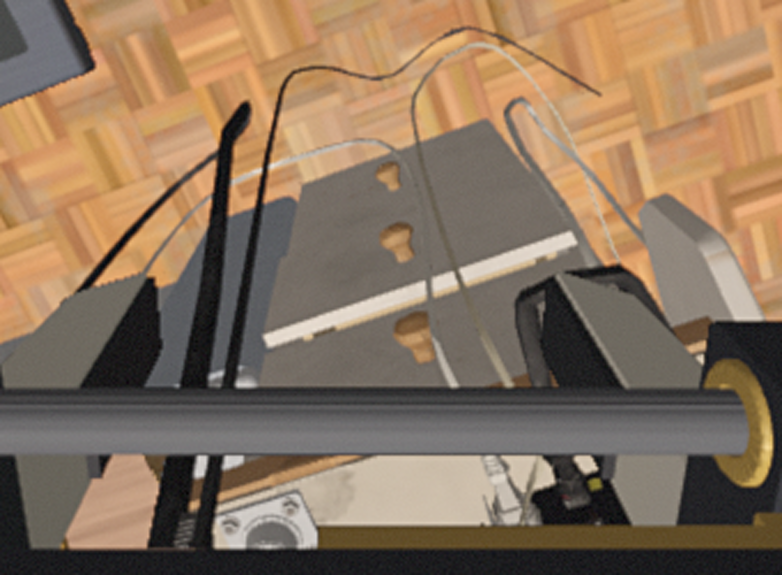

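View pics/wd.png

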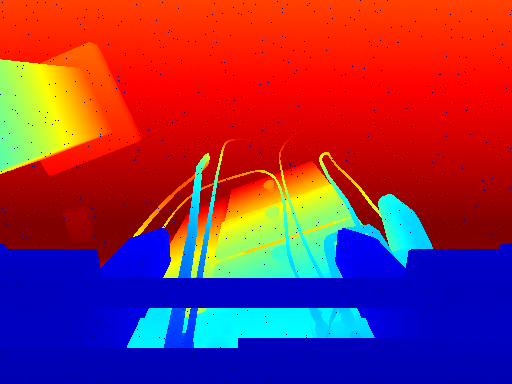

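Request:
move_arm(steps="0 0 -0.03 0 255; 0 0 -0.06 0 255; 0 0 -0.1 0 255; 0 0 -0.14 0 255; 0 0 -0.18 0 255; 0 0 -0.2 0 255; 0 0 -0.2 0 255", squeeze=10)

```text
clock: 0.73
position: [0.1478, 0.3934, 0.2033]
ee_rot: [-0.943, 1.36, 0.94]
force: [-0.5, -0.4, -0.5]
width: 0.542
```

```bash
python3 - <<'E'
from h import *
s=arm.observe();print(s)
o=np.array([.5471,-.2739]);th=.102
print(toworld((-.0737,.108),o,th))
grab('scene','sc1')
E
```

```text
{'clock': 0.7333, 'joints': array([-1.32968877e+00,  1.03215584e-01, -9.67913879e-03,  2.03480564e+00,
        1.10592963e-03,  1.00610868e+00, -1.27740728e-01]), 'dq': array([-0.00069265,  0.0626717 ,  0.0109364 , -0.10342864,  0.00357299,
       -0.01721135,  0.01024463]), 'joint_efforts': array([-6.90261950e-02, -3.96795094e+01, -1.15591683e-02, -2.90769911e+01,
       -7.06596533e-02, -1.34691638e-01, -1.48614720e-01]), 'position': array([0.14783905, 0.39337923, 0.20331481]), 'ee_rot': array([-0.94271787,  1.35975763,  0.9399947 ]), 'force': array([-0.50698171, -0.44019915, -0.4876283 ]), 'ft_torque': array([-0.05996434, -0.01381828,  0.0468478 ]), 'width': 0.5417123722112462}
[ 0.46278615 -0.1739657 ]
```

View pics/sc1.png

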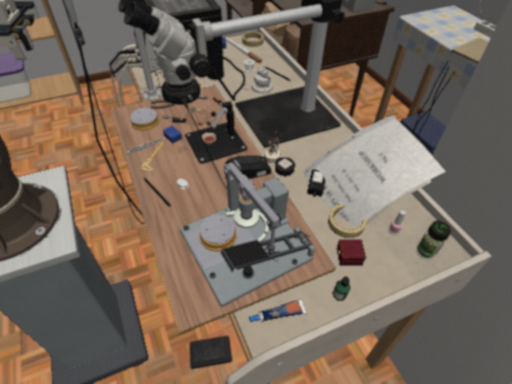

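```bash
cat >> h.py <<'E'
from scipy.spatial.transform import Rotation as R
def shifts(wps,cmd=None):
    s=arm.observe();p=np.array(s['position']) if cmd is None else np.array(cmd);A=R.from_rotvec(s['ee_rot']).as_matrix()
    for w in wps: print((A.T@(np.array(w)-p)).round(3))
    print('yaw z',np.degrees(np.arctan2(A[1,2],A[0,2])))
E
python3 - <<'E'
from h import *
shifts([(.185,.37,.18),(.22,.345,.16),(.255,.31,.15),(.28,.27,.15),(.30,.235,.15),(.315,.2,.15),(.325,.16,.15),(.325,.12,.15),(.325,.08,.15),(.325,.05,.15)])
E
```

```text
[ 0.024 -0.043 -0.012]
[ 0.044 -0.085 -0.023]
[ 0.054 -0.13  -0.043]
[ 0.054 -0.167 -0.072]
[ 0.054 -0.198 -0.098]
[ 0.054 -0.225 -0.125]
[ 0.054 -0.248 -0.159]
[ 0.054 -0.262 -0.197]
[ 0.054 -0.276 -0.234]
[ 0.054 -0.287 -0.262]
yaw z 69.45056454468445
```

Request:
move_arm(steps="0.02 -0.035 -0.01 -0.05 255; 0.04 -0.07 -0.02 -0.12 255; 0.054 -0.105 -0.035 -0.2 255; 0.054 -0.138 -0.055 -0.28 255; 0.054 -0.167 -0.075 -0.36 255; 0.054 -0.198 -0.1 -0.43 255; 0.054 -0.225 -0.126 -0.46 255; 0.054 -0.248 -0.159 -0.46 255; 0.054 -0.262 -0.195 -0.46 255; 0.054 -0.276 -0.234 -0.46 255")

```text
clock: 1.62
position: [0.3273, 0.0808, 0.1498]
ee_rot: [-1.284, 1.159, 1.282]
force: [1.4, -1.1, -0.1]
width: 0.005
```

```bash
python3 - <<'E'
from h import *
print(arm.observe()['joints'])
shifts([(.325,.05,.15),(.325,.01,.15),(.325,-.03,.15),(.335,-.065,.15),(.355,-.1,.15),(.385,-.125,.15),(.415,-.145,.15),(.44,-.16,.15),(.463,-.174,.15)])
grab('scene','sc2')
E
```

```text
[-7.01920838e-01  7.33093211e-03  3.07280500e-01  2.29735632e+00
 -2.26970383e-03  8.35800923e-01  1.27836901e+00]
[-0.     0.005 -0.03 ]
[-0.     0.009 -0.07 ]
[-0.     0.013 -0.11 ]
[-0.     0.007 -0.146]
[-0.    -0.009 -0.183]
[-0.    -0.037 -0.211]
[-0.    -0.065 -0.233]
[-0.    -0.088 -0.251]
[-0.    -0.109 -0.267]
yaw z 95.7697708847786
```

View pics/sc2.png

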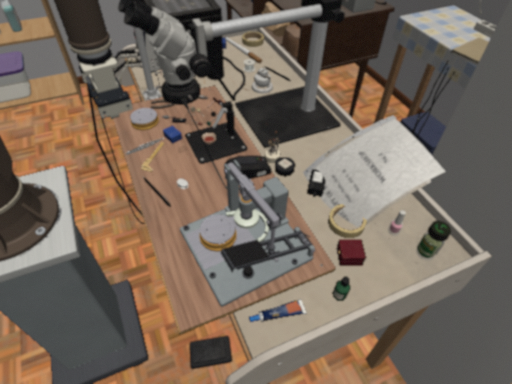

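The wrist and gripper are visible at about (105,85), clear of the microscope. I'll carry on round to the press.

Request:
move_arm(steps="0 0.005 -0.03 0 255; 0 0.009 -0.07 0 255; 0 0.013 -0.11 0 255; 0 0.007 -0.146 0 255; 0 -0.009 -0.183 0 255; 0 -0.037 -0.211 0 255; 0 -0.065 -0.233 0 255; 0 -0.088 -0.251 0 255; 0 -0.1 -0.261 0 255; 0 -0.1 -0.261 0 255")

```text
clock: 2.5
position: [0.4553, -0.1705, 0.1495]
ee_rot: [-1.286, 1.162, 1.28]
force: [0.1, 0.1, 0.5]
width: 0.008
```

```bash
python3 - <<'E'
from h import *
print(arm.observe()['joints'])
grab('scene','sc3');grab('wrist','w3');d=grab('top','t3')
im=np.load('sc3.npz')['img'][60:310,70:330];cv2.imwrite('pics/sc3c.png',cv2.resize(im,None,fx=2.4,fy=2.4,interpolation=cv2.INTER_CUBIC))
cv2.imwrite('pics/t3c.png',cv2.resize(d['img'][145:305,140:345],None,fx=3.5,fy=3.5,interpolation=cv2.INTER_CUBIC))
E
```

```text
[-0.26257558  0.2948551   0.64145343  2.01394947 -0.22026502  0.89786499
  2.16696175]
```

View pics/sc3c.png

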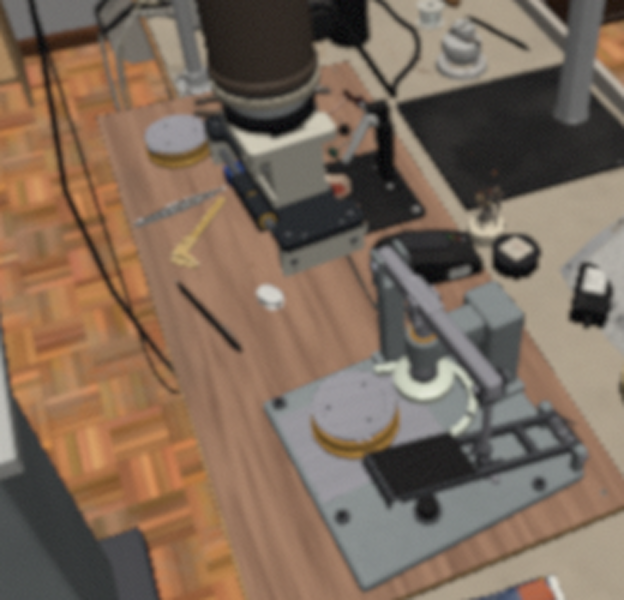

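View pics/w3.png

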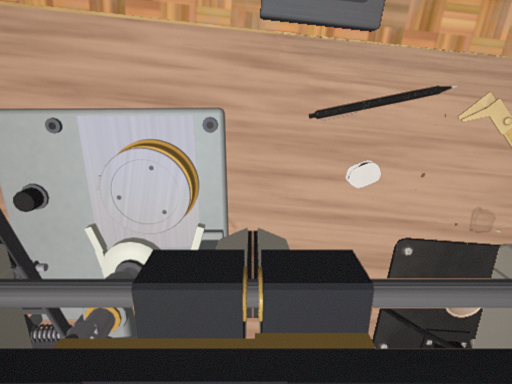

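View pics/t3c.png

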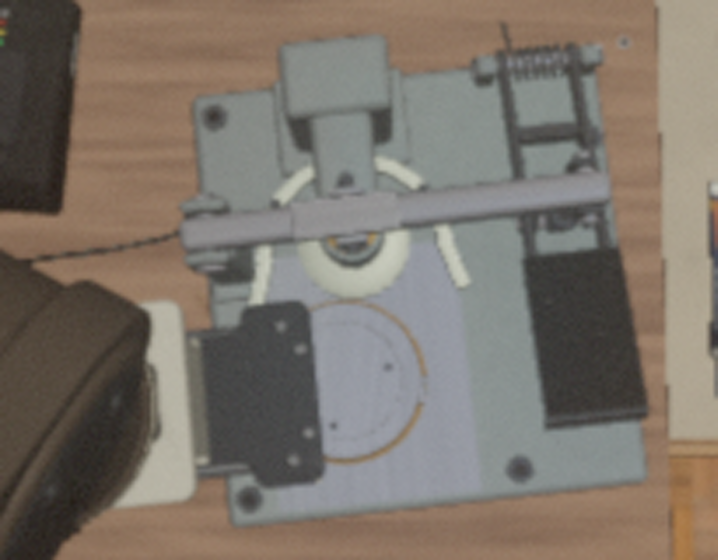

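```bash
python3 - <<'E'
from h import *
s=arm.observe();p=s['position'];A=R.from_rotvec(s['ee_rot']).as_matrix()
P3=[];C3=[]
for n in['sc3','t3']:
  d=np.load(n+'.npz');f=192/np.tan(np.radians(float(d['vfov']))/2)
  v,u=np.mgrid[0:384,0:512];z=d['z_map'];ok=z>0
  c=np.stack([(u-d['cx'])/f*z,-(v-d['cy'])/f*z,-z,np.ones_like(z)],-1)[ok]
  q=(c@d['extrinsics'].T)[:,:3]
  t=(q-p)@A
  m=(q[:,2]>.1)&(abs(t[:,1])<.16)&(abs(t[:,2])<.16)&(q[:,1]>-.29)
  P3.append(t[m]);
t=np.concatenate(P3)
for a in np.arange(-.5,.02,.02):
  k=t[(t[:,0]>=a)&(t[:,0]<a+.02)]
  if len(k)>3: print('%.2f n%d y %s z %s'%(a,len(k),np.percentile(k[:,1],[1,99]).round(3),np.percentile(k[:,2],[1,99]).round(3)))
E
```

```text
-0.50 n4065 y [0.024 0.076] z [0.006 0.042]
-0.48 n7176 y [-0.012  0.079] z [-0.027  0.051]
-0.46 n4434 y [-0.038  0.083] z [-0.044  0.042]
-0.44 n6697 y [-0.055  0.083] z [-0.056  0.025]
-0.42 n2122 y [-0.065  0.087] z [-0.064  0.012]
-0.40 n1695 y [-0.059  0.08 ] z [-0.067  0.001]
-0.38 n938 y [-0.054  0.067] z [-0.066 -0.   ]
-0.36 n554 y [-0.044  0.048] z [-0.059 -0.005]
-0.34 n540 y [-0.037  0.037] z [-0.044 -0.001]
-0.32 n557 y [-0.038  0.037] z [-0.044 -0.001]
-0.30 n526 y [-0.039  0.037] z [-0.044  0.002]
-0.28 n538 y [-0.038  0.037] z [-0.044 -0.001]
-0.26 n531 y [-0.038  0.037] z [-0.045 -0.001]
-0.24 n671 y [-0.041  0.038] z [-0.046  0.003]
-0.22 n201 y [-0.041  0.037] z [-0.045 -0.009]
-0.20 n1374 y [-0.039  0.035] z [-0.054 -0.   ]
-0.18 n312 y [-0.027  0.032] z [-0.055 -0.012]
-0.16 n329 y [-0.132  0.022] z [-0.055  0.16 ]
-0.14 n2499 y [-0.038  0.033] z [-0.098  0.084]
-0.12 n569 y [-0.04   0.032] z [-0.097  0.078]
-0.10 n182 y [-0.039  0.032] z [-0.091  0.078]
-0.04 n1173 y [-0.099 -0.067] z [-0.129 -0.035]
-0.02 n149 y [-0.101 -0.065] z [-0.128 -0.038]
0.00 n572 y [-0.16  -0.068] z [-0.137 -0.046]
```

```bash
python3 - <<'E'
from h import *
d=np.load('w3.npz');o=np.array([.5471,-.2739]);th=.102
for n,u,v,z in [('corner',224,109,.018),('front edge',20,108.5,.018),('left edge',226.5,220,.018),('lipR',88,226,.029),('lipL',203,228,.029),('bezel L',199,185,.026)]:
  p=plane(d,u,v,z);print(n,p.round(4),inpress(p,o,th).round(4))
f=192/np.tan(np.radians(float(d['vfov']))/2);v,u=np.mgrid[0:384,0:512];z=d['z_map']
c=np.stack([(u-d['cx'])/f*z,-(v-d['cy'])/f*z,-z,np.ones_like(z)],-1)[(z>0)&(v<240)&(u<205)&(u>80)&(v>120)]
q=(c@d['extrinsics'].T)[:,:3]
for lo,hi in[(.046,.054),(.022,.03)]:
  k=q[(q[:,2]>lo)&(q[:,2]<hi)]
  print(len(k),np.median(k[:,2]));cc,r=cv2.minEnclosingCircle(k[:,:2].astype(np.float32));print(cc,r,inpress(cc,o,th))
  kk=np.array([inpress(x,o,th) for x in k]);print(np.percentile(kk,[.3,99.7],axis=0))
cv2.imwrite('pics/w3c.png',cv2.resize(d['img'][90:260,60:240],None,fx=3.5,fy=3.5,interpolation=cv2.INTER_CUBIC))
E
```

```text
corner [ 0.3929 -0.2026  0.018 ] [-0.1461  0.0867]
front edge [ 0.412  -0.3965  0.018 ] [-0.1469 -0.1082]
left edge [ 0.5069 -0.1916  0.018 ] [-0.0316  0.086 ]
lipR [ 0.5234 -0.333   0.029 ] [-0.0296 -0.0563]
lipL [ 0.5136 -0.2145  0.029 ] [-0.0273  0.0625]
bezel L [ 0.4685 -0.2214  0.026 ] [-0.0729  0.0602]
6146 0.0517535010862096
(0.4718311131000519, -0.26847970485687256) 0.04327338933944702 [-0.07432577  0.01305624]
[[-0.1146228  -0.02729041]
 [-0.0335812   0.05530655]]
768 0.027068707255553603
(0.4704155921936035, -0.27611932158470154) 0.08598130196332932 [-0.07651182  0.00560047]
[[-0.13451839 -0.059505  ]
 [-0.0126954   0.06785559]]
```

View pics/w3c.png

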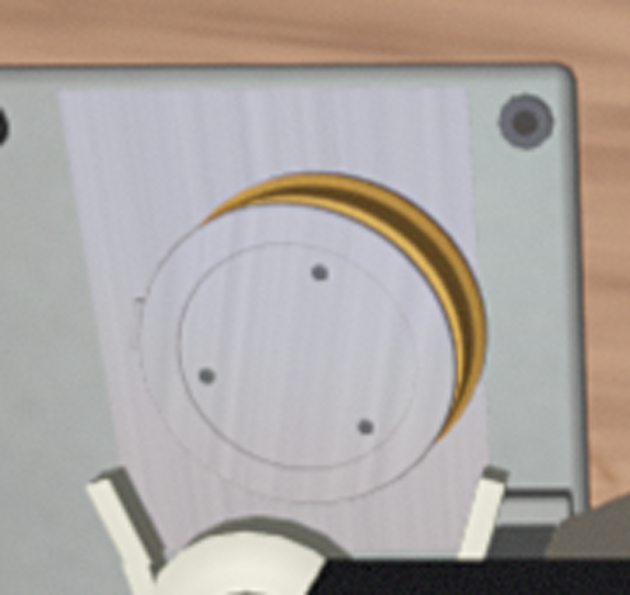

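```bash
cat >> h.py <<'E'
O=np.array([.547,-.2730]);TH=.102
def st():
    s=arm.observe();print('clock',s['clock'],'press xy',inpress(s['position'],O,TH).round(4),'z',s['position'][2].round(4),'F',s['force'].round(2),'w',round(s['width'],3),'j7',s['joints'][6].round(2))
E
python3 -c "
from h import *
st()"
```

```text
clock 2.65 press xy [-0.0847  0.1146] z 0.1491 F [ 0.66  0.51 -0.66] w 0.003 j7 2.16
```

Request:
move_arm(steps="0.03 -0.011 0 0 255; 0.07 -0.011 0 0 255; 0.1 -0.011 0 0 255; 0.12 -0.011 0 0 255; 0.125 -0.011 0 0 255; 0.125 -0.011 -0.015 0 255; 0.125 -0.011 -0.025 0 255; 0.125 -0.011 -0.033 0 255; 0.125 -0.011 -0.037 0 255; 0.125 -0.011 -0.037 0 255")

```text
clock: 3.48
position: [0.4665, -0.2046, 0.0255]
ee_rot: [-1.284, 1.16, 1.28]
force: [0.6, -0.6, -0.4]
width: 0.006
```

```bash
python3 - <<'E'
from h import *
st()
a=grab('scene','sc4');b=grab('wrist','w4')
cv2.imwrite('pics/sc4c.png',cv2.resize(a['img'][150:310,130:330],None,fx=3.5,fy=3.5,interpolation=cv2.INTER_CUBIC))
E
```

```text
clock 3.4833 press xy [-0.0731  0.0762] z 0.0255 F [ 0.63 -0.61 -0.43] w 0.006 j7 2.39
```

View pics/sc4c.png

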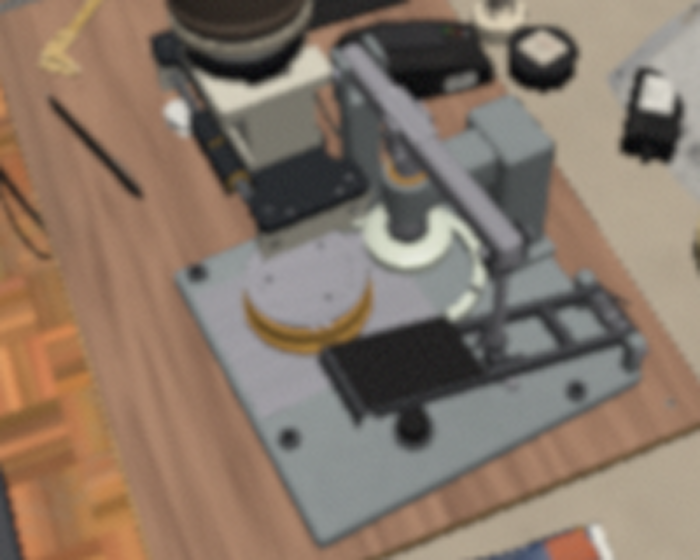

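View pics/w4.png

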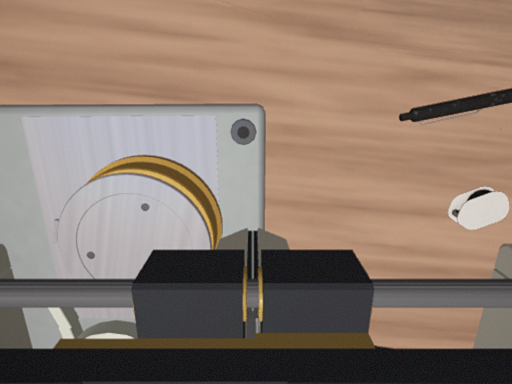

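Request:
move_arm(steps="0.002 0 -0.003 0 255; 0.002 0 -0.006 0 255; 0.002 0 -0.008 0 255; 0.002 0 -0.01 0 255; 0.002 0 -0.01 0 255")

```text
clock: 4.0
position: [0.4671, -0.2138, 0.0225]
ee_rot: [-1.283, 1.16, 1.283]
force: [-0.3, -1.1, -0.7]
width: 0.007
```

```bash
cat >> h.py <<'E'
def casetop(n,um,vm):
  d=np.load(n+'.npz');f=192/np.tan(np.radians(float(d['vfov']))/2);v,u=np.mgrid[0:384,0:512];z=d['z_map']
  m=(z>0)&(v<vm[1])&(v>vm[0])&(u<um[1])&(u>um[0])
  c=np.stack([(u-d['cx'])/f*z,-(v-d['cy'])/f*z,-z,np.ones_like(z)],-1)[m]
  q=(c@d['extrinsics'].T)[:,:3];k=q[(q[:,2]>.042)&(q[:,2]<.056)]
  kk=np.array([inpress(x,O,TH) for x in k]);cc,r=cv2.minEnclosingCircle(kk.astype(np.float32))
  print('case top',len(k),'z',np.median(k[:,2]).round(4),'enc',np.round(cc,4),round(r,4),'pct',np.percentile(kk,[.3,99.7],axis=0).round(4).tolist())
E
python3 - <<'E'
from h import *
st()
casetop('w4',(40,215),(120,245))
b=grab('wrist','w5');casetop('w5',(20,215),(120,245))
a=grab('top','t5');casetop('t5',(180,280),(220,290))
cv2.imwrite('pics/w5c.png',cv2.resize(b['img'][90:300,20:320],None,fx=2.5,fy=2.5,interpolation=cv2.INTER_CUBIC))
E
```

```text
clock 4.0 press xy [-0.0735  0.067 ] z 0.0225 F [-0.26 -1.12 -0.68] w 0.007 j7 2.41
case top 9539 z 0.0517 enc [-0.0771  0.0127] 0.0432 pct [[-0.1152, -0.0285], [-0.0751, 0.0546]]
case top 8824 z 0.0517 enc [-0.0871  0.0086] 0.0406 pct [[-0.1153, -0.0288], [-0.0768, 0.0473]]
case top 98 z 0.0496 enc [-0.0729  0.0118] 0.0423 pct [[-0.1138, -0.0219], [-0.0317, 0.0276]]
```

View pics/w5c.png

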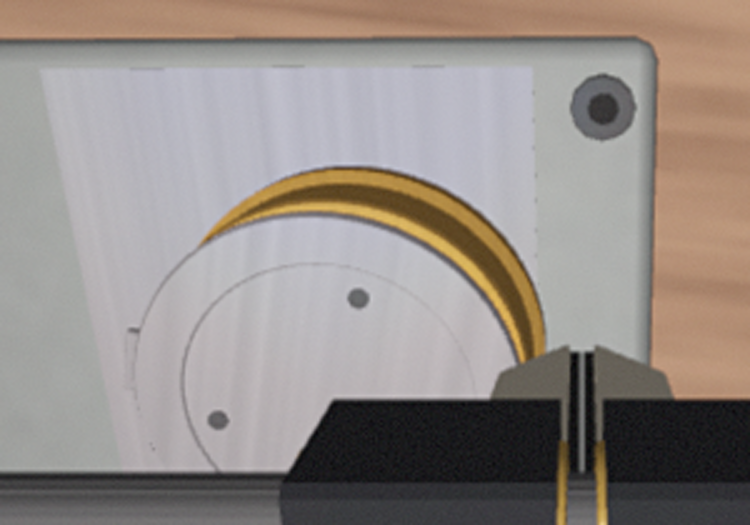

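Request:
move_arm(steps="0 0 -0.003 0 255; 0 0 -0.006 0 255; 0 0 -0.009 0 255; 0 0 -0.009 0 255; 0 0 -0.009 0 255")

```text
clock: 4.52
position: [0.4679, -0.2226, 0.0225]
ee_rot: [-1.283, 1.16, 1.283]
force: [0.1, -0.7, -0.3]
width: 0.006
```

```bash
python3 - <<'E'
from h import *
st()
b=grab('wrist','w6');casetop('w6',(20,215),(120,245))
cv2.imwrite('pics/w6c.png',cv2.resize(b['img'][90:300,20:320],None,fx=2.5,fy=2.5,interpolation=cv2.INTER_CUBIC))
E
```

```text
clock 4.5167 press xy [-0.0735  0.0582] z 0.0225 F [ 0.09 -0.68 -0.34] w 0.006 j7 2.42
case top 8500 z 0.0517 enc [-0.0894  0.0015] 0.0396 pct [[-0.1153, -0.0341], [-0.0768, 0.0386]]
```

View pics/w6c.png

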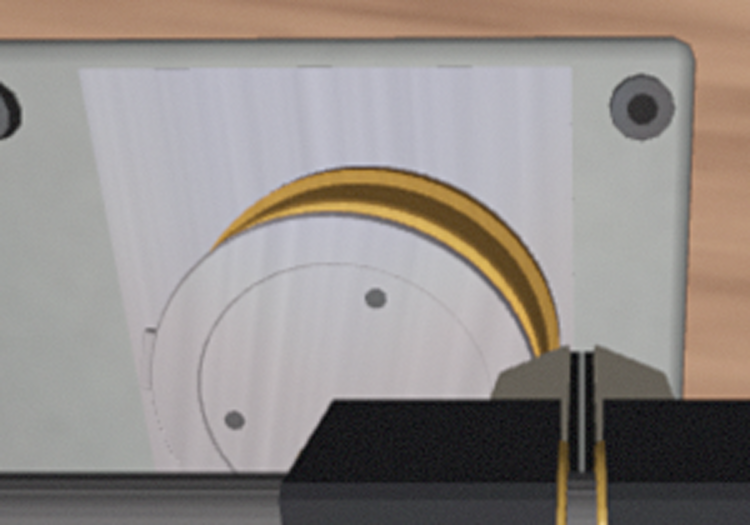

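Request:
move_arm(steps="0 0 -0.003 0 255; 0 0 -0.006 0 255; 0 0 -0.0075 0 255; 0 0 -0.0075 0 255; 0 0 -0.0075 0 255; 0 0 0 0 255; 0 0.0 0.01 0 255; 0 0 0.02 0 255; 0 0 0.02 0 255")

```text
clock: 5.32
position: [0.4655, -0.1991, 0.0222]
ee_rot: [-1.283, 1.157, 1.287]
force: [-0.2, -0.1, 0.0]
width: 0.003
```

```bash
python3 - <<'E'
from h import *
st()
b=grab('wrist','w7');casetop('w7',(20,215),(120,245))
cv2.imwrite('pics/w7c.png',cv2.resize(b['img'][90:350,0:320],None,fx=2.3,fy=2.3,interpolation=cv2.INTER_CUBIC))
E
```

```text
clock 5.3167 press xy [-0.0735  0.0818] z 0.0222 F [-0.24 -0.05  0.01] w 0.003 j7 2.39
case top 9459 z 0.0517 enc [-0.076  0.001] 0.0424 pct [[-0.1152, -0.0387], [-0.0765, 0.0418]]
```

View pics/w7c.png

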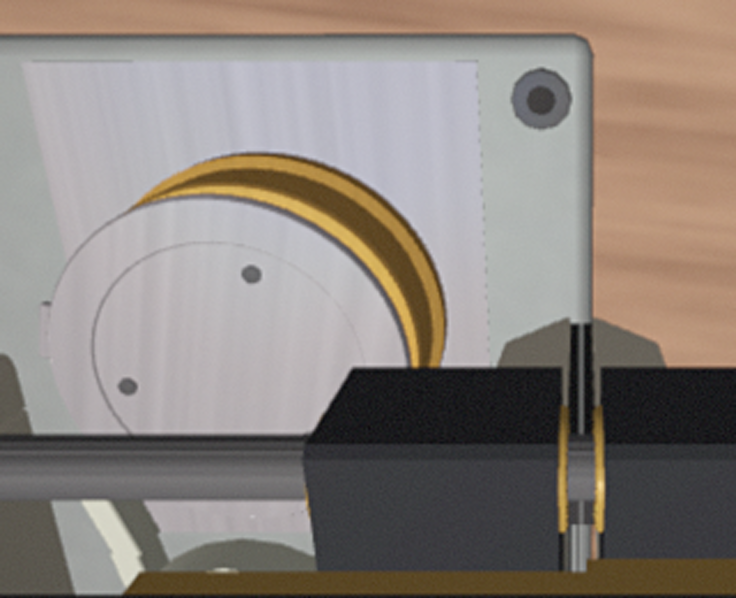

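Request:
move_arm(steps="0 0.03 0.002 0 180; 0 0.06 0.002 0 111; 0 0.079 0 0 111; 0 0.079 -0.02 0 111; 0 0.079 -0.04 0 111; 0 0.079 -0.052 0 111; 0 0.079 -0.052 0 111; 0 0.079 -0.052 0 111")

```text
clock: 6.03
position: [0.3926, -0.2624, 0.0225]
ee_rot: [-1.283, 1.16, 1.282]
force: [1.0, 0.9, -0.7]
width: 0.534
```

```bash
python3 - <<'E'
from h import *
st()
b=grab('wrist','w8');a=grab('scene','sc8')
cv2.imwrite('pics/w8c.png',cv2.resize(b['img'][60:384,60:440],None,fx=1.8,fy=1.8,interpolation=cv2.INTER_CUBIC))
cv2.imwrite('pics/sc8c.png',cv2.resize(a['img'][130:310,130:330],None,fx=3.3,fy=3.3,interpolation=cv2.INTER_CUBIC))
E
```

```text
clock 6.0333 press xy [-0.1525  0.0263] z 0.0225 F [ 1.04  0.9  -0.71] w 0.534 j7 2.56
```

View pics/w8c.png

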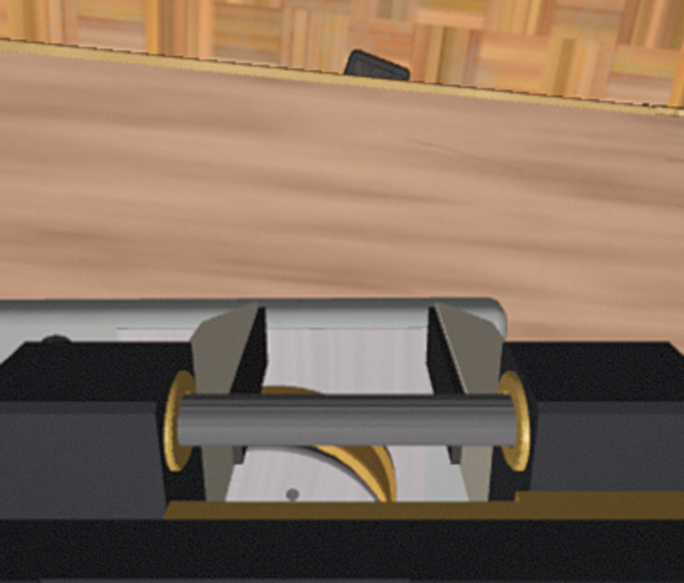

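View pics/sc8c.png

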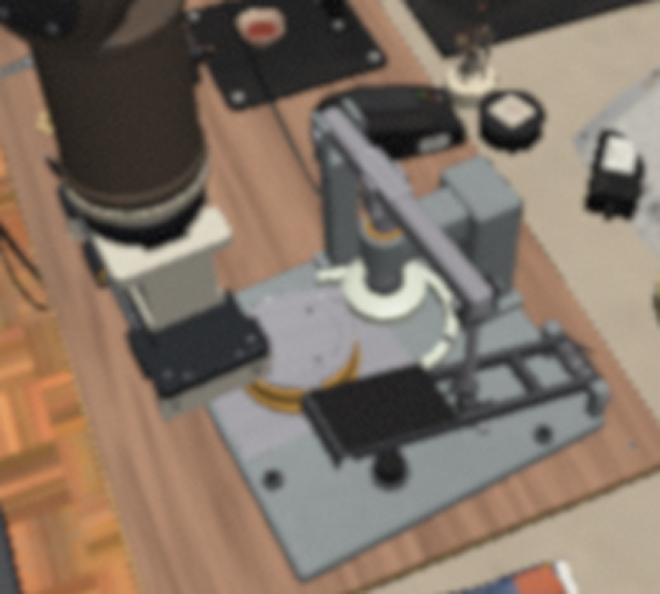

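Request:
move_arm(steps="0 0 0.004 0 111; 0 -0.01 0.004 0 111; 0 -0.018 0.004 0 111; 0 -0.024 0.004 0 111; 0 -0.03 0.004 0 111; 0 -0.036 0.004 0 111; 0 -0.042 0.004 0 111; 0 -0.045 0.004 0 111; 0 -0.045 0.004 0 111")

```text
clock: 6.88
position: [0.4379, -0.2535, 0.0225]
ee_rot: [-1.284, 1.159, 1.283]
force: [-0.5, 0.2, -0.1]
width: 0.564
```

```bash
python3 - <<'E'
from h import *
st()
b=grab('wrist','w9');a=grab('scene','sc9');t=grab('top','t9')
cv2.imwrite('pics/w9c.png',cv2.resize(b['img'][60:384,60:440],None,fx=1.8,fy=1.8,interpolation=cv2.INTER_CUBIC))
cv2.imwrite('pics/sc9c.png',cv2.resize(a['img'][150:310,150:330],None,fx=3.3,fy=3.3,interpolation=cv2.INTER_CUBIC))
cv2.imwrite('pics/t9c.png',cv2.resize(t['img'][145:305,140:345],None,fx=3.5,fy=3.5,interpolation=cv2.INTER_CUBIC))
E
```

```text
clock 6.8833 press xy [-0.1065  0.0305] z 0.0225 F [-0.52  0.24 -0.06] w 0.564 j7 2.5
```

View pics/sc9c.png

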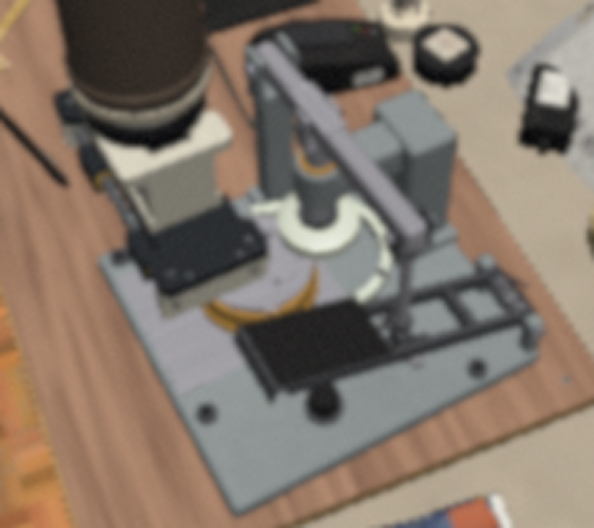

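View pics/t9c.png

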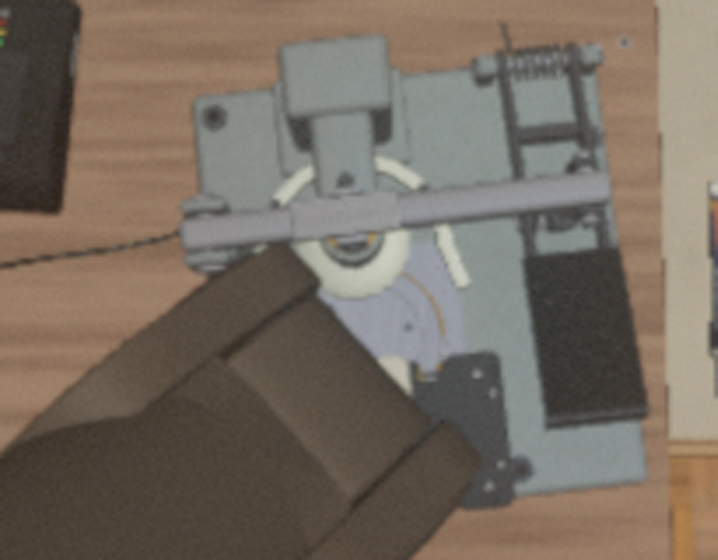

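```bash
cat >> h.py <<'E'
from scipy.optimize import least_squares
def fitc(d,pts,z=.022,r=.045):
    q=np.array([inpress(plane(d,u,v,z),O,TH) for u,v in pts])
    s=least_squares(lambda c:np.hypot(*(q-c).T)-r,[q[:,0].mean(),q[:,1].mean()-r]);print('centre',s.x.round(4),'res',s.fun.round(4))
E
python3 - <<'E'
from h import *
t=np.load('t9.npz');cv2.imwrite('pics/t9d.png',cv2.resize(t['img'][210:265,235:285],None,fx=10,fy=10,interpolation=cv2.INTER_CUBIC))
E
```

```text
(no output)
```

View pics/t9d.png

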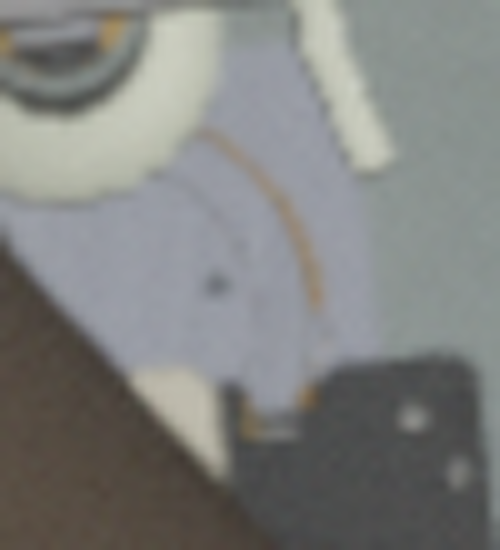

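View pics/w9c.png

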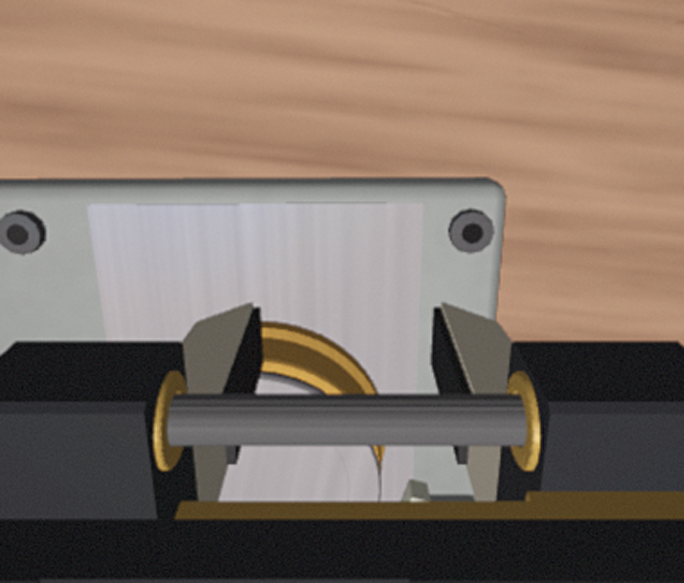

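```bash
python3 - <<'E'
from h import *
t=np.load('t9.npz');L=lambda x,y:((x+.5)/10-.5+235,(y+.5)/10-.5+210)
fitc(t,[L(*p) for p in[(212,130),(250,165),(280,200),(303,240),(318,285),(320,303)]],.024)
w=np.load('w9.npz');M=lambda x,y:((x+.5)/1.8-.5+60,(y+.5)/1.8-.5+60)
q=[M(*p) for p in[(265,322),(290,325),(320,338),(345,355),(365,373),(378,392)]]
fitc(w,q,.026)
w=np.load('w9.npz')
# nest left lip? wall
for x,y in [(408,482),(425,484)]: print(inpress(plane(w,*M(x,y),.029),O,TH))
E
```

```text
centre [-0.0153 -0.0763] res [ 0.0045 -0.0014 -0.0041 -0.0032  0.0012  0.0037]
centre [-0.0553  0.    ] res [ 0.0002  0.0004 -0.0004 -0.0007  0.      0.0005]
[-0.03613465  0.05370151]
[-0.03523394  0.0600681 ]
```

```bash
python3 - <<'E'
from h import *
t=np.load('t9.npz');L=lambda x,y:((x+.5)/10-.5+235,(y+.5)/10-.5+210)
q=np.array([inpress(plane(t,*L(*p),.024),O,TH) for p in[(212,130),(250,165),(280,200),(303,240),(318,285),(320,303)]])
s=least_squares(lambda c:np.hypot(*(q-c).T)-.045,[-.055,0]);print(s.x,s.fun.round(4));print(q)
w=np.load('w9.npz');M=lambda x,y:((x+.5)/1.8-.5+60,(y+.5)/1.8-.5+60)
# finger geometry in wrist depth, tool frame
st_=arm.observe();A=R.from_rotvec(st_['ee_rot']).as_matrix()
f=192/np.tan(np.radians(float(w['vfov']))/2);v,u=np.mgrid[0:384,0:512];z=w['z_map']
c=np.stack([(u-w['cx'])/f*z,-(v-w['cy'])/f*z,-z,np.ones_like(z)],-1)[z>0]
k=((c@w['extrinsics'].T)[:,:3]-st_['position'])@A
for a in np.arange(-.2,.005,.01):
  m=(k[:,0]>=a)&(k[:,0]<a+.01)&(abs(k[:,1])<.06)&(abs(k[:,2])<.12)&(k[:,2]<0)
  if m.sum()>3: print('%.2f'%a,m.sum(),'y',np.percentile(k[m,1],[1,99]).round(4),'z',np.percentile(k[m,2],[1,99]).round(4))
E
```

```text
[-0.05227167  0.00088886] [ 0.0005 -0.0004 -0.0003 -0.      0.0002  0.0001]
[[-0.01623198 -0.02680787]
 [-0.02380981 -0.03347493]
 [-0.03121037 -0.03857468]
 [-0.03942184 -0.04220169]
 [-0.04841692 -0.04416629]
 [-0.05192764 -0.04417686]]
-0.14 2226 y [0.0233 0.0257] z [-0.0517 -0.0006]
-0.13 6773 y [0.0233 0.0256] z [-0.0557 -0.0005]
-0.12 8963 y [0.0159 0.0357] z [-0.0554 -0.0023]
-0.11 6699 y [0.0074 0.0358] z [-0.078  -0.0007]
-0.10 2579 y [-0.0037  0.0357] z [-0.0793 -0.0271]
-0.09 250 y [-0.0092  0.0251] z [-0.0797 -0.0274]
-0.08 220 y [-0.0121  0.0106] z [-0.0346 -0.0256]
-0.07 433 y [-0.0105  0.0108] z [-0.0375 -0.0253]
-0.06 463 y [-0.0013  0.0106] z [-0.0408 -0.0252]
-0.05 472 y [-0.0076  0.0105] z [-0.042  -0.0253]
-0.04 424 y [-0.055   0.0105] z [-0.0415 -0.0005]
-0.03 2409 y [-0.0588  0.0099] z [-0.039  -0.0009]
-0.02 578 y [-0.0238 -0.0112] z [-0.0267 -0.0004]
-0.01 1034 y [-0.0228  0.031 ] z [-0.1145 -0.0005]
0.00 15619 y [-0.0166  0.0392] z [-0.1189 -0.0011]
```

Request:
move_arm(steps="0 -0.006 0 0 111; 0 -0.012 0 0 111; 0 -0.018 0 0 111; 0 -0.024 0 0 111; 0 -0.03 0 0 111; 0 -0.034 0 0 111; 0 -0.036 0 0 111; 0 -0.036 0 0 111")

```text
clock: 7.7
position: [0.4736, -0.2498, 0.0225]
ee_rot: [-1.284, 1.159, 1.283]
force: [0.3, 0.1, -0.5]
width: 0.562
```

```bash
python3 - <<'E'
from h import *
st()
b=grab('wrist','w10');a=grab('scene','sc10');t=grab('top','t10')
cv2.imwrite('pics/w10c.png',cv2.resize(b['img'][60:384,60:440],None,fx=1.8,fy=1.8,interpolation=cv2.INTER_CUBIC))
cv2.imwrite('pics/sc10c.png',cv2.resize(a['img'][150:310,150:330],None,fx=3.3,fy=3.3,interpolation=cv2.INTER_CUBIC))
cv2.imwrite('pics/t10d.png',cv2.resize(t['img'][190:265,215:295],None,fx=8,fy=8,interpolation=cv2.INTER_CUBIC))
E
```

```text
clock 7.7 press xy [-0.0707  0.0306] z 0.0225 F [ 0.32  0.06 -0.5 ] w 0.562 j7 2.47
```

View pics/sc10c.png

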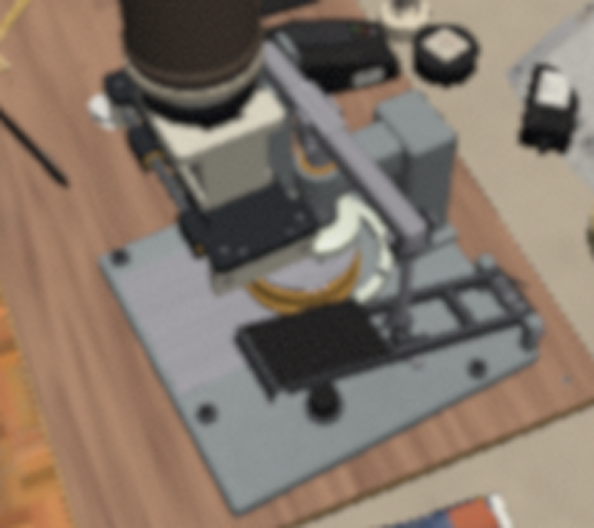

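View pics/t10d.png

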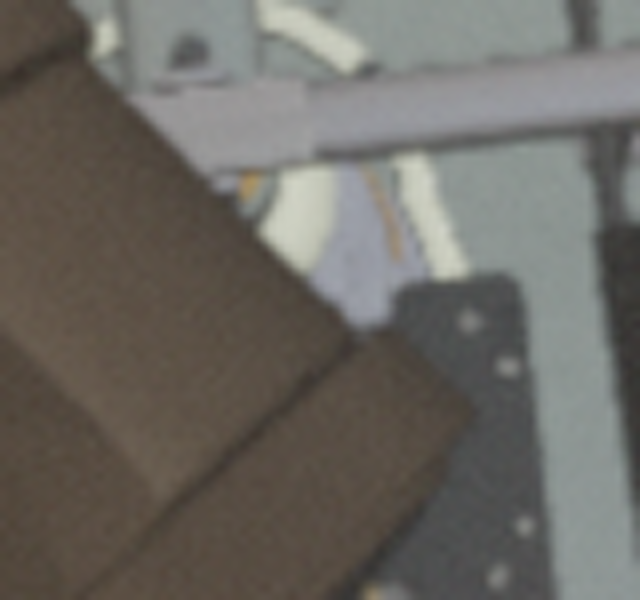

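View pics/w10c.png

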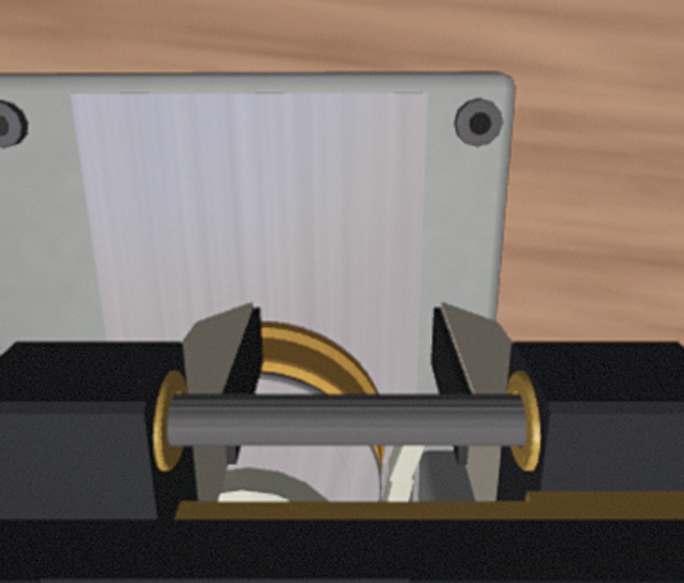

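Request:
move_arm(steps="0 -0.004 0 0 111; 0 -0.008 0 0 111; 0 -0.011 0 0 111; 0 -0.013 0 0 111; 0 -0.013 0 0 111; 0 -0.013 0 0 111")

```text
clock: 8.35
position: [0.4862, -0.2486, 0.0225]
ee_rot: [-1.284, 1.159, 1.283]
force: [-0.4, 0.2, -0.0]
width: 0.562
```

```bash
python3 - <<'E'
from h import *
st()
b=grab('wrist','w11');a=grab('scene','sc11')
cv2.imwrite('pics/w11c.png',cv2.resize(b['img'][60:384,60:440],None,fx=1.8,fy=1.8,interpolation=cv2.INTER_CUBIC))
cv2.imwrite('pics/sc11c.png',cv2.resize(a['img'][170:250,200:290],None,fx=7,fy=7,interpolation=cv2.INTER_CUBIC))
E
```

```text
clock 8.35 press xy [-0.058   0.0305] z 0.0225 F [-0.4   0.16 -0.01] w 0.562 j7 2.45
```

View pics/sc11c.png

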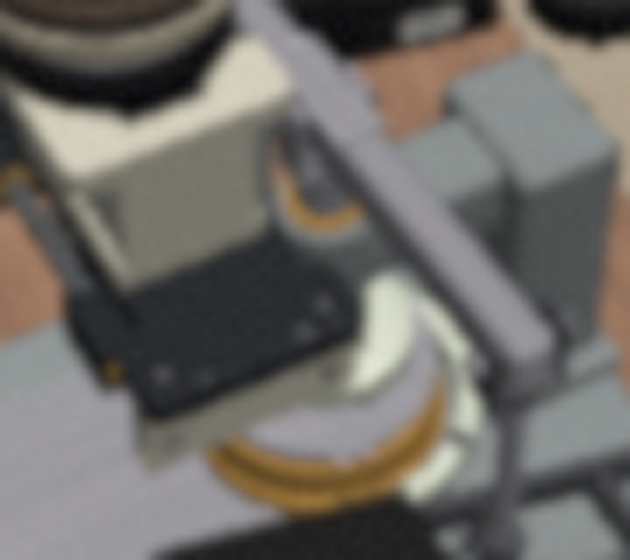

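View pics/w11c.png

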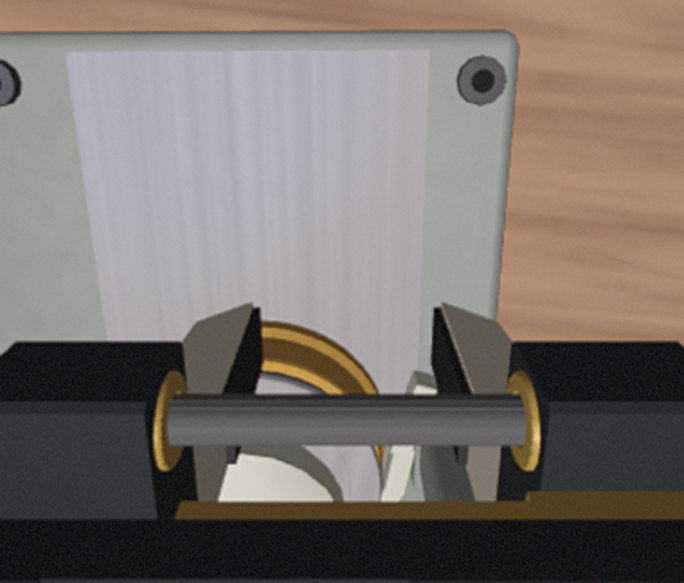

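Request:
move_arm(steps="0 -0.001 0 0 111; 0 -0.002 0 0 111; 0 -0.002 0 0 111")

```text
clock: 8.7
position: [0.4874, -0.2484, 0.0225]
ee_rot: [-1.283, 1.16, 1.284]
force: [-2.1, 0.3, 1.0]
width: 0.561
```

Request:
move_arm(steps="0 -0.001 0 0 111; 0 -0.0015 0 0 111; 0 -0.0015 0 0 111")

```text
clock: 8.95
position: [0.4892, -0.2483, 0.0225]
ee_rot: [-1.283, 1.16, 1.283]
force: [-1.9, -0.5, 0.8]
width: 0.565
```

```bash
python3 -c "
from h import *
st()"
```

```text
clock 8.95 press xy [-0.055   0.0305] z 0.0225 F [-1.87 -0.55  0.78] w 0.565 j7 2.45
```

Request:
move_arm(steps="0 -0.001 0 0 111; 0 -0.0015 0 0 111; 0 -0.0015 0 0 111")

```text
clock: 9.2
position: [0.4891, -0.2482, 0.0224]
ee_rot: [-1.281, 1.161, 1.284]
force: [-8.3, -0.2, 5.8]
width: 0.563
```

```bash
python3 -c "
from h import *
st()
b=grab('wrist','w12');a=grab('scene','sc12');st()
cv2.imwrite('pics/w12c.png',cv2.resize(b['img'][60:384,60:440],None,fx=1.8,fy=1.8,interpolation=cv2.INTER_CUBIC))
cv2.imwrite('pics/sc12c.png',cv2.resize(a['img'][170:250,200:290],None,fx=7,fy=7,interpolation=cv2.INTER_CUBIC))"
```

```text
clock 9.2 press xy [-0.055   0.0306] z 0.0224 F [-8.3  -0.15  5.82] w 0.563 j7 2.45
clock 9.3 press xy [-0.055   0.0306] z 0.0224 F [-7.28 -0.03  4.79] w 0.564 j7 2.45
```

View pics/sc12c.png

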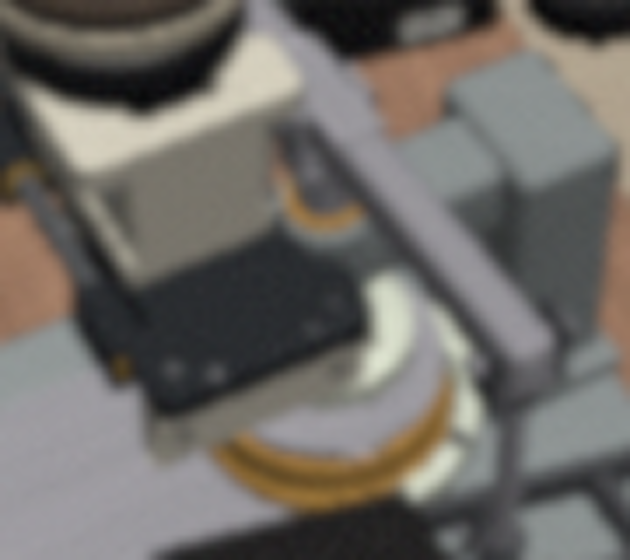

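View pics/w12c.png

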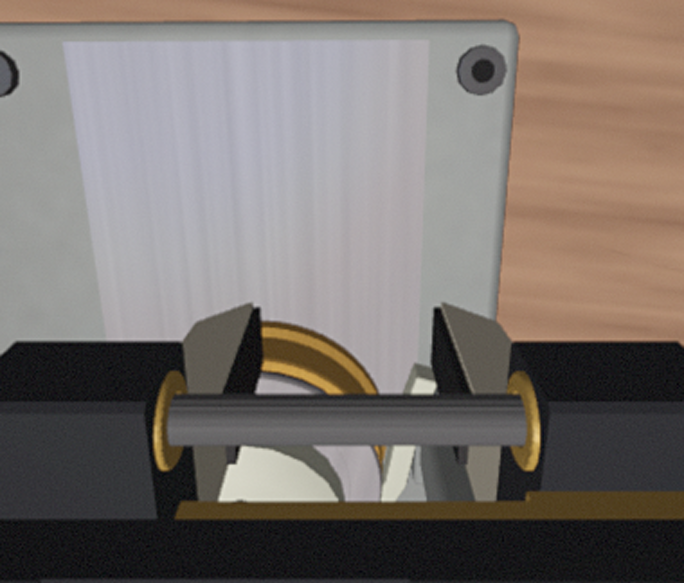

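```bash
python3 -c "
from h import *
for i in range(2):
  s=arm.observe();print(s['force'],s['ft_torque'],s['joint_efforts'],s['position'])
from h import *
b=np.load('w12.npz');M=lambda x,y:((x+.5)/1.8-.5+60,(y+.5)/1.8-.5+60)
for n in ['w11','w12']:
  b=np.load(n+'.npz')
  q=np.array([inpress(plane(b,*M(*p),.026),O,TH) for p in[(265,322),(290,325),(320,338),(345,355),(365,373),(378,392)]])
  s=least_squares(lambda c:np.hypot(*(q-c).T)-.045,[0,0]);print(s.x,s.fun.round(4))
  for p in ([(412,375),(435,380),(383,500)] if n=='w11' else [(415,365),(436,372),(383,500)]): print(inpress(plane(b,*M(*p),.029),O,TH))
"
```

```text
[-7.28163145 -0.03050586  4.78600096] [-0.06686919  1.08035808 -0.21818024] [ -2.00316802 -59.62029219   7.03531444 -23.57833385  -0.79731507
  -1.45046879   0.18861232] [ 0.48913436 -0.24818394  0.02242506]
[-7.28163145 -0.03050586  4.78600096] [-0.06686919  1.08035808 -0.21818024] [ -2.00316802 -59.62029219   7.03531444 -23.57833385  -0.79731507
  -1.45046879   0.18861232] [ 0.48913436 -0.24818394  0.02242506]
[-6.79017979e-03 -4.15405443e-05] [ 0.0002  0.0004 -0.0004 -0.0007  0.      0.0005]
[-0.03302915  0.05357784]
[-0.03104167  0.06168025]
[0.02072378 0.04450467]
[-3.93830900e-03 -3.15118741e-05] [ 0.0002  0.0004 -0.0004 -0.0007  0.      0.0005]
[-0.03403657  0.05450477]
[-0.0312719   0.06189334]
[0.02345735 0.04443649]
```

Request:
move_arm(steps="0 0.01 0 0 111; 0 0.04 0 0 111; 0 0.08 0 0 111; 0 0.105 0 0 111; 0 0.115 0.03 0 180; 0 0.115 0.07 0 255; 0 0.115 0.11 0 255; 0 0.115 0.14 0 255; 0 0.115 0.15 0 255; 0 0.115 0.15 0 255")

```text
clock: 10.13
position: [0.3607, -0.1076, 0.0225]
ee_rot: [-1.286, 1.156, 1.287]
force: [-0.2, 0.5, 0.4]
width: 0.18
```

```bash
python3 -c "
from h import *
a=grab('scene','sc13');t=grab('top','t13');st()
cv2.imwrite('pics/t13c.png',cv2.resize(t['img'][180:270,190:290],None,fx=7,fy=6.5,interpolation=cv2.INTER_CUBIC))
cv2.imwrite('pics/sc13c.png',cv2.resize(a['img'][180:260,205:295],None,fx=8,fy=7,interpolation=cv2.INTER_CUBIC))"
```

```text
clock 10.2333 press xy [-0.1678  0.1805] z 0.0228 F [ 0.29 -0.61 -0.07] w 0.089 j7 2.27
```

View pics/sc13c.png

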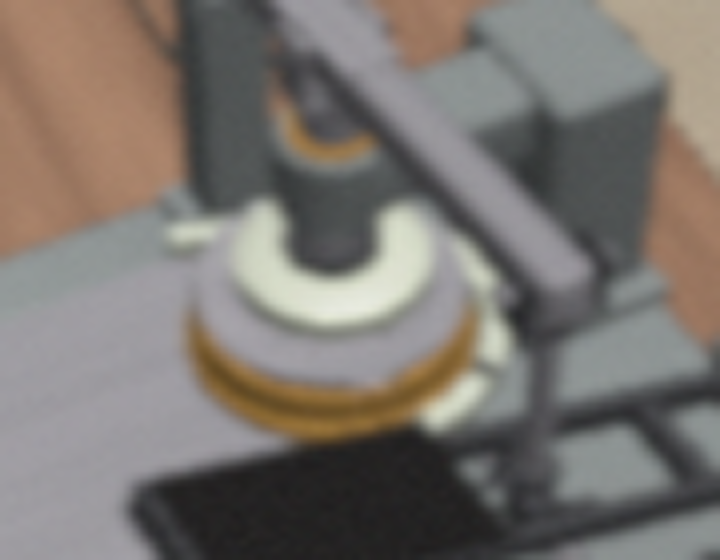

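View pics/t13c.png

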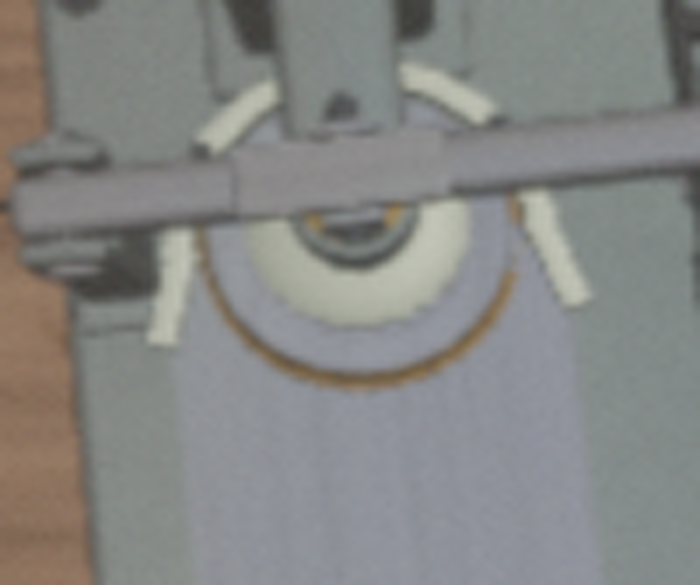

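```bash
python3 - <<'E'
from h import *
t=np.load('t13.npz');L=lambda x,y:((x+.5)/7-.5+190,(y+.5)/6.5-.5+180)
def fit(pts,z,r):
  q=np.array([inpress(plane(t,*L(*p),z),O,TH) for p in pts]);s=least_squares(lambda c:np.hypot(*(q-c).T)-r,[0,0]);print(s.x.round(4),s.fun.round(4))
b=[(200,235),(208,270),(225,310),(255,350),(300,378),(360,389),(410,382),(450,360),(485,325),(510,280)]
for z in(.020,.026): fit(b,z,.045)
fit([(196,136),(230,98),(268,72),(405,62),(450,78),(495,106)],.029,.0545)
fit([(210,153),(245,118),(280,97),(402,86),(450,102),(485,124)],.029,.0465)
cv2.imwrite('pics/t13n.png',cv2.resize(t['img'][183:215,212:268],None,fx=13,fy=13,interpolation=cv2.INTER_CUBIC))
E
```

```text
[-0.0002  0.0005] [ 0.0001 -0.0011 -0.0012 -0.      0.0006  0.0007  0.0008 -0.0002 -0.0011
 -0.0011]
[-0.0005  0.0004] [-0.0001 -0.0012 -0.0012 -0.      0.0007  0.0008  0.0009 -0.0003 -0.0013
 -0.0013]
[-0.0002  0.0014] [-0.0005  0.0001  0.0008 -0.0004 -0.0003  0.0004]
[0.001  0.0009] [ 0.0011  0.     -0.0005 -0.0011  0.      0.0013]
```

View pics/t13n.png

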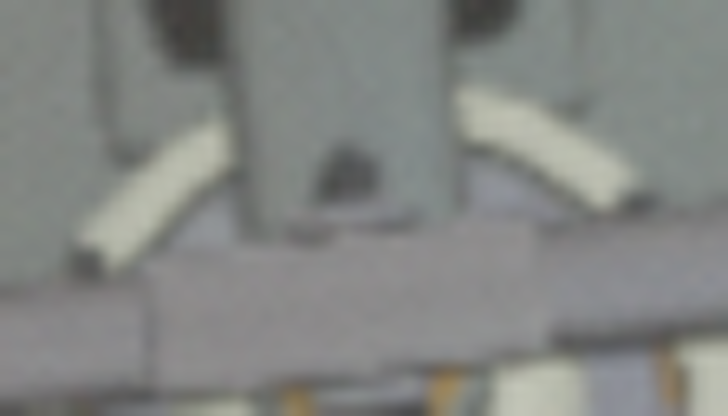

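Request:
move_arm(steps="0.004 0.01 -0.03 0 255; 0.012 0.01 -0.07 0 255; 0.012 0.01 -0.11 0 255; 0.012 0.005 -0.12 0 255; 0.012 -0.004 -0.12 0 255; 0.012 -0.01 -0.12 0 255; 0.012 -0.0125 -0.12 0 255; 0.012 -0.015 -0.12 0 255; 0.012 -0.015 -0.12 0 255")

```text
clock: 10.98
position: [0.3886, -0.2272, 0.0105]
ee_rot: [-1.285, 1.158, 1.285]
force: [-0.5, 0.2, 0.5]
width: 0.007
```

```bash
python3 -c "
from h import *
st();s=arm.observe();print(s['force'],s['ft_torque'])"
```

```text
clock 10.9833 press xy [-0.1529  0.0617] z 0.0105 F [-0.52  0.19  0.48] w 0.007 j7 2.52
[-0.51857243  0.18572607  0.48379854] [ 0.01656118 -0.02684584  0.04116228]
```

Request:
move_arm(steps="0 -0.001 0 0 255; 0 -0.002 0 0 255; 0 -0.003 0 0 255; 0 -0.003 0 0 255")

```text
clock: 11.32
position: [0.3913, -0.2278, 0.0106]
ee_rot: [-1.284, 1.159, 1.284]
force: [-0.0, -0.3, 0.1]
width: 0.006
```

```bash
python3 -c "
from h import *
st();s=arm.observe();print(s['force'],s['ft_torque'])"
```

```text
clock 11.3167 press xy [-0.1503  0.0608] z 0.0106 F [-0.01 -0.32  0.08] w 0.006 j7 2.52
[-0.01281838 -0.31634167  0.07915733] [ 0.02149248  0.01616976 -0.0189413 ]
```

Request:
move_arm(steps="0 -0.001 0 0 255; 0 -0.002 0 0 255; 0 -0.003 0 0 255; 0 -0.003 0 0 255")

```text
clock: 11.65
position: [0.3943, -0.2278, 0.0105]
ee_rot: [-1.283, 1.16, 1.283]
force: [0.1, 0.5, 0.1]
width: 0.004
```

```bash
python3 -c "
from h import *
st();s=arm.observe();print(s['force'],s['ft_torque'])"
```

```text
clock 11.65 press xy [-0.1473  0.0605] z 0.0105 F [0.12 0.55 0.14] w 0.004 j7 2.52
[0.12207959 0.54753755 0.13612249] [0.05042679 0.06629571 0.04446838]
```

Request:
move_arm(steps="0 -0.001 0 0 255; 0 -0.002 0 0 255; 0 -0.003 0 0 255; 0 -0.003 0 0 255")

```text
clock: 11.98
position: [0.3974, -0.2274, 0.0105]
ee_rot: [-1.284, 1.159, 1.283]
force: [1.1, -0.3, -0.7]
width: 0.005
```

```bash
python3 -c "
from h import *
st();s=arm.observe();print(s['force'],s['ft_torque'])
a=grab('wrist','w14');cv2.imwrite('pics/w14c.png',cv2.resize(a['img'][180:330,120:370],None,fx=3,fy=3,interpolation=cv2.INTER_CUBIC))"
```

```text
clock 11.9833 press xy [-0.1442  0.0606] z 0.0105 F [ 1.12 -0.34 -0.74] w 0.005 j7 2.51
[ 1.11908226 -0.33960753 -0.74226379] [ 0.10652488 -0.0114587   0.05497591]
```

View pics/w14c.png

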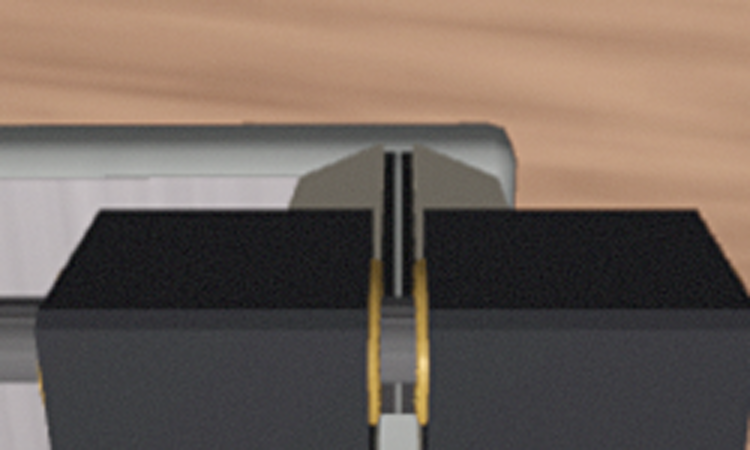

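```bash
python3 - <<'E'
from h import *
d=np.load('w14.npz');s=arm.observe();A=R.from_rotvec(s['ee_rot']).as_matrix()
for X,Y in [(380,158),(400,158),(370,160),(350,170),(310,190),(395,145),(395,130),(395,175),(250,125),(250,118)]:
  u,v=(X+.5)/3-.5+120,(Y+.5)/3-.5+180
  p=P(d,u,v);print(X,Y,'world',p.round(4),'press',inpress(p,O,TH).round(4),'tool',(A.T@(p-s['position'])).round(4))
print(inpress(plane(d,(250.5)/3-.5+120,125.5/3-.5+180,.018),O,TH))
E
```

```text
380 158 world [ 0.3869 -0.2313  0.0405] press [-0.155   0.0578] tool [-0.03    0.0106 -0.0028]
400 158 world [ 0.3881 -0.2277  0.0372] press [-0.1534  0.0613] tool [-0.0267  0.0091  0.0007]
370 160 world [ 0.3868 -0.233   0.0418] press [-0.1553  0.0561] tool [-0.0313  0.0109 -0.0045]
350 170 world [ 0.3868 -0.2363  0.0465] press [-0.1556  0.0529] tool [-0.036   0.0113 -0.0077]
310 190 world [ 0.3877 -0.2424  0.0531] press [-0.1553  0.0467] tool [-0.0426  0.0109 -0.0139]
395 145 world [ 0.3952 -0.2279  0.0163] press [-0.1464  0.0603] tool [-0.0058  0.002  -0.0003]
395 130 world [ 0.3942 -0.2281  0.0112] press [-0.1474  0.0603] tool [-0.0007  0.0031 -0.0003]
395 175 world [ 0.3872 -0.2286  0.046 ] press [-0.1545  0.0604] tool [-0.0355  0.0101 -0.0002]
250 125 world [ 0.398  -0.2583  0.0071] press [-0.1467  0.0298] tool [ 0.0034  0.0023 -0.0308]
250 118 world [ 0.398  -0.2589  0.0035] press [-0.1468  0.0292] tool [ 0.007   0.0024 -0.0313]
[-0.15149004  0.03161793]
```

Request:
move_arm(steps="0 0.012 0 0 255; 0 0.024 0 0 255; 0.01 0.026 0 0 255; 0.018 0.026 0 0 255; 0.024 0.026 0 0 255; 0.027 0.026 0 0 255; 0.027 0.018 0 0 255; 0.027 0.012 0 0 255; 0.027 0.009 0 0 255; 0.027 0.009 0 0 255")

```text
clock: 12.87
position: [0.3836, -0.2285, -0.0169]
ee_rot: [-1.277, 1.165, 1.288]
force: [-15.9, -3.7, 9.1]
width: 0.003
```

```bash
python3 -c "
from h import *
st();s=arm.observe();print(s['force'],s['ft_torque'])"
```

```text
clock 12.8667 press xy [-0.158   0.0609] z -0.0169 F [-15.92  -3.72   9.12] w 0.003 j7 2.56
[-15.91658662  -3.71723435   9.11856794] [-0.93896537  3.60781468  0.03089835]
```

Request:
move_arm(steps="0 0.01 0 0 255; -0.015 0.01 0 0 200; -0.03 0.005 -0.01 0 111; -0.03 -0.02 -0.03 0 111; -0.03 -0.05 -0.03 0 111; -0.03 -0.078 -0.03 0 111; -0.03 -0.085 -0.03 0 111; -0.02 -0.085 -0.03 0 111; -0.012 -0.085 -0.03 0 111; -0.012 -0.085 -0.03 0 111")

```text
clock: 13.7
position: [0.4754, -0.2498, -0.0048]
ee_rot: [-1.283, 1.159, 1.283]
force: [0.2, -0.4, 0.1]
width: 0.551
```

```bash
python3 -c "
from h import *
st();s=arm.observe();print(s['force'],s['ft_torque'])
a=grab('wrist','w15');cv2.imwrite('pics/w15c.png',cv2.resize(a['img'][60:384,60:440],None,fx=1.8,fy=1.8,interpolation=cv2.INTER_CUBIC))
a=grab('scene','sc15');cv2.imwrite('pics/sc15c.png',cv2.resize(a['img'][170:250,200:290],None,fx=7,fy=7,interpolation=cv2.INTER_CUBIC))"
```

```text
clock 13.7 press xy [-0.0689  0.0304] z -0.0048 F [ 0.16 -0.41  0.14] w 0.551 j7 2.49
[ 0.15549341 -0.40834113  0.14488657] [ 0.0057415  -0.06243217  0.01016141]
```

View pics/w15c.png

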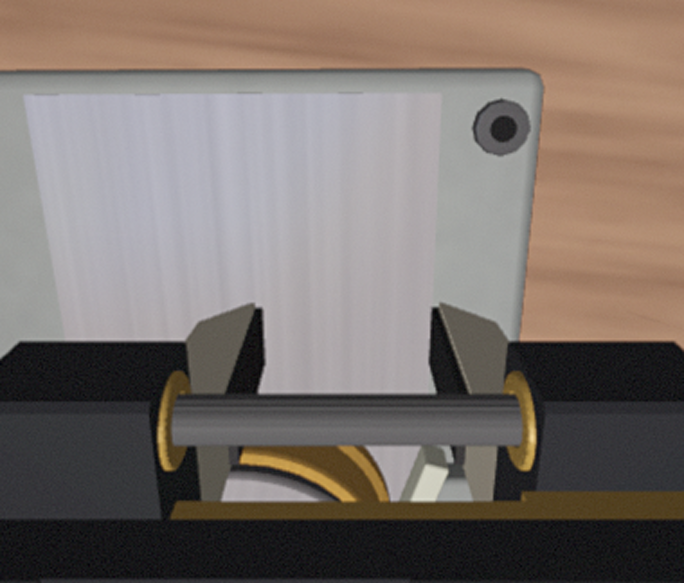

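View pics/sc15c.png

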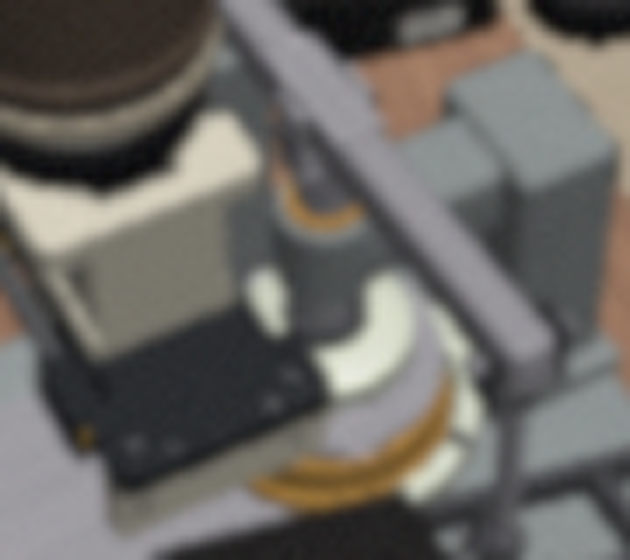

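Request:
move_arm(steps="0 -0.004 0 0 111; 0 -0.008 0 0 111; 0 -0.01 0 0 111; 0 -0.011 0 0 111; 0 -0.012 0 0 111; 0 -0.013 0 0 111; 0 -0.013 0 0 111")

```text
clock: 14.38
position: [0.4842, -0.2494, -0.0049]
ee_rot: [-1.278, 1.164, 1.285]
force: [-9.3, -1.9, 13.2]
width: 0.567
```

```bash
python3 -c "
from h import *
st();s=arm.observe();print(s['force'],s['ft_torque'])"
```

```text
clock 14.3833 press xy [-0.0601  0.0299] z -0.0049 F [-9.26 -1.88 13.18] w 0.567 j7 2.48
[-9.26473287 -1.87537833 13.17526473] [-0.35129278  2.01373593 -0.01885567]
```

Request:
move_arm(steps="-0.002 0.001 0 0 111; -0.004 0.002 0 0 111; -0.004 0.002 0 0 111")

```text
clock: 14.63
position: [0.4856, -0.2486, -0.0007]
ee_rot: [-1.282, 1.16, 1.283]
force: [0.1, 0.4, 0.2]
width: 0.565
```

```bash
python3 -c "
from h import *
st();s=arm.observe();print(s['force'],s['ft_torque'])
a=grab('wrist','w16');cv2.imwrite('pics/w16c.png',cv2.resize(a['img'][200:360,120:400],None,fx=2.6,fy=2.6,interpolation=cv2.INTER_CUBIC))"
```

```text
clock 14.6333 press xy [-0.0586  0.0306] z -0.0007 F [0.07 0.39 0.25] w 0.565 j7 2.47
[0.06898502 0.38887231 0.24800797] [ 0.03114766  0.00183194 -0.00480833]
```

View pics/w16c.png

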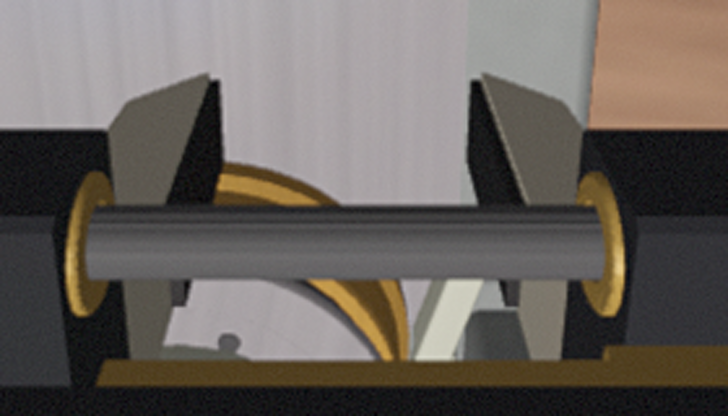

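Request:
move_arm(steps="0 -0.001 0 0 111; 0 -0.002 0 0 111; 0 -0.003 0 0 111; 0 -0.003 0 0 111")

```text
clock: 15.02
position: [0.488, -0.2482, -0.0009]
ee_rot: [-1.281, 1.161, 1.285]
force: [-5.8, -0.9, 2.9]
width: 0.566
```

```bash
python3 -c "
from h import *
st();s=arm.observe();print(s['force'],s['ft_torque'])"
```

```text
clock 15.0167 press xy [-0.0562  0.0307] z -0.0009 F [-5.76 -0.86  2.95] w 0.566 j7 2.47
[-5.76377431 -0.8622432   2.9468145 ] [-0.13465713  1.3448257  -0.13951884]
```

Request:
move_arm(steps="0 -0.001 0 0 111; 0 -0.0015 0 0 111; 0 -0.0015 0 0 111; 0 -0.0015 0 0 111")

```text
clock: 15.35
position: [0.4882, -0.2481, -0.0011]
ee_rot: [-1.279, 1.163, 1.286]
force: [-9.9, -0.2, 4.4]
width: 0.565
```

```bash
python3 -c "
from h import *
st();s=arm.observe();print(s['force'],s['ft_torque'])
grab('wrist','w17')
st();s=arm.observe();print(s['force'],s['ft_torque'])
"
```

```text
clock 15.35 press xy [-0.056   0.0308] z -0.0011 F [-9.89 -0.16  4.42] w 0.565 j7 2.47
[-9.88854789 -0.16365922  4.41531158] [-0.23065301  2.06114241 -0.28191286]
clock 15.4 press xy [-0.056   0.0307] z -0.001 F [-9.9  -0.44  5.03] w 0.565 j7 2.47
[-9.90050671 -0.44222237  5.0295757 ] [-0.22823441  2.14327752 -0.2495502 ]
```

Request:
move_arm(steps="0 0.004 0 0 111; 0 0.02 0 0 111; 0 0.06 0 0 111; -0.02 0.09 0 0 180; -0.06 0.1 0 0.05 255; -0.1 0.1 0.03 0.12 255; -0.13 0.1 0.07 0.2 255; -0.13 0.1 0.11 0.25 255; -0.13 0.1 0.13 0.25 255; -0.13 0.1 0.13 0.25 255")

```text
clock: 16.23
position: [0.3789, -0.1222, 0.13]
ee_rot: [-1.103, 1.269, 1.106]
force: [-0.2, -0.4, -1.1]
width: 0.103
```

```bash
python3 -c "
from h import *
st()
a=grab('scene','sc18');t=grab('top','t18')
cv2.imwrite('pics/t18c.png',cv2.resize(t['img'][180:270,190:290],None,fx=7,fy=6.5,interpolation=cv2.INTER_CUBIC))
cv2.imwrite('pics/sc18c.png',cv2.resize(a['img'][180:260,205:295],None,fx=8,fy=7,interpolation=cv2.INTER_CUBIC))"
```

```text
clock 16.2333 press xy [-0.1519  0.1672] z 0.13 F [-0.22 -0.38 -1.07] w 0.103 j7 1.82
```

View pics/t18c.png

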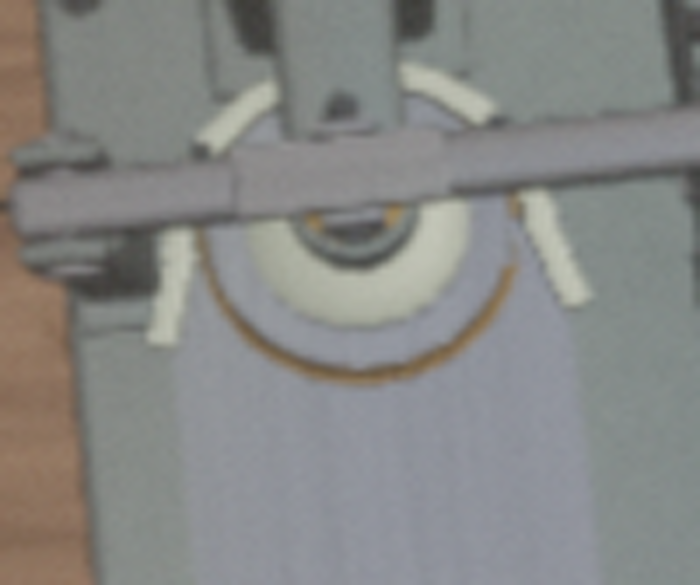

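View pics/sc18c.png

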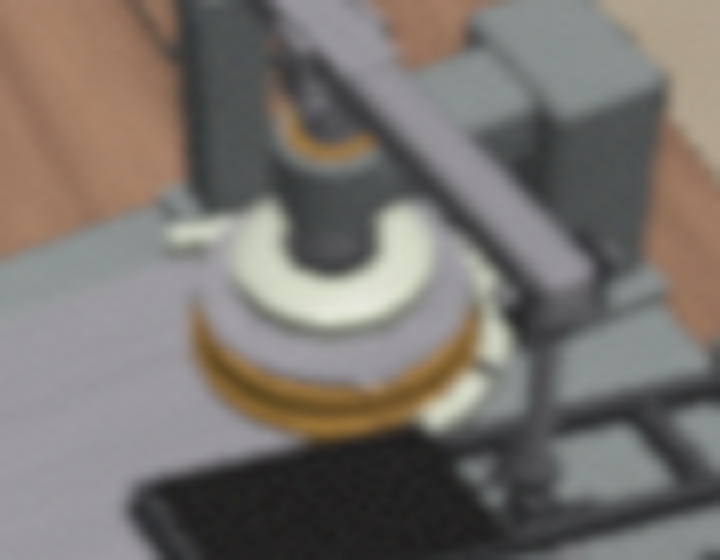

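```bash
python3 -c "
from h import *
shifts([(*toworld(q[:2],O,TH),q[2]) for q in [(-.16,.08,.13),(-.16,.0,.13),(-.15,-.08,.13),(-.135,-.112,.13),(-.087,-.112,.13),(-.087,-.112,.10)]])"
```

```text
[-0.    -0.012 -0.082]
[-0.    -0.032 -0.159]
[-0.    -0.061 -0.235]
[-0.    -0.083 -0.262]
[-0.   -0.13 -0.25]
[ 0.03 -0.13 -0.25]
yaw z 81.76716581583713
```

Request:
move_arm(steps="0 -0.006 -0.04 0 255; 0 -0.012 -0.08 0 255; 0 -0.022 -0.12 0 255; 0 -0.032 -0.16 0 255; 0 -0.047 -0.2 0 255; 0 -0.061 -0.235 0 255; 0 -0.083 -0.262 0 255; 0 -0.11 -0.256 0 255; 0 -0.13 -0.25 0 255; 0 -0.13 -0.25 0 255")

```text
clock: 17.17
position: [0.4739, -0.3962, 0.1283]
ee_rot: [-1.101, 1.274, 1.1]
force: [1.4, 0.8, -1.1]
width: 0.006
```

```bash
python3 -c "
from h import *
st()
a=grab('scene','sc19');t=grab('wrist','w19')
cv2.imwrite('pics/sc19c.png',cv2.resize(a['img'][130:310,150:330],None,fx=3.3,fy=3.3,interpolation=cv2.INTER_CUBIC))"
```

```text
clock 17.1667 press xy [-0.0853 -0.1151] z 0.1283 F [ 1.4   0.77 -1.09] w 0.006 j7 2.42
```

View pics/sc19c.png

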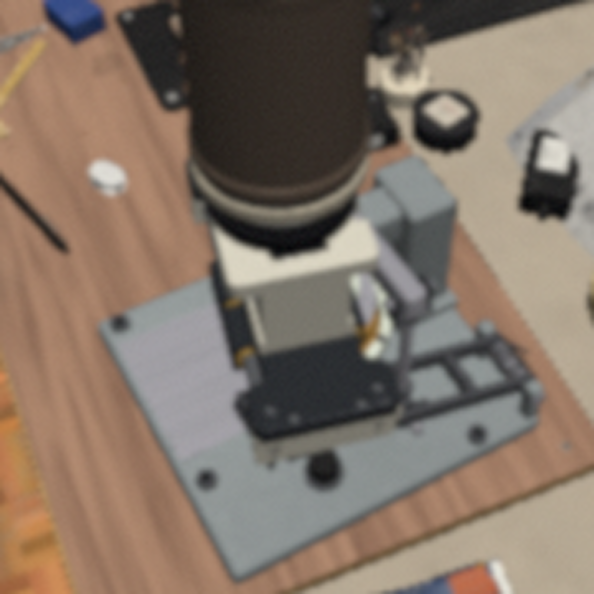

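View pics/w19.png

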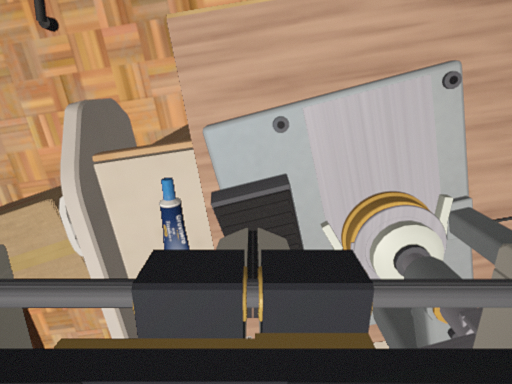

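Request:
move_arm(steps="0.02 0 0 0 255; 0.035 0 0 0 255; 0.043 0.002 0 0 255; 0.051 0.004 -0.001 0 255; 0.059 0.006 -0.002 0 255; 0.066 0.008 -0.002 0 255; 0.073 0.01 -0.002 0 255; 0.08 0.011 -0.003 0 255; 0.086 0.012 -0.003 0 255; 0.086 0.012 -0.003 0 255")

```text
clock: 18.1
position: [0.4575, -0.3976, 0.0441]
ee_rot: [-1.099, 1.276, 1.096]
force: [1.5, 0.2, 6.8]
width: 0.01
```

```bash
python3 -c "
from h import *
st()
a=grab('scene','sc20')
cv2.imwrite('pics/sc20c.png',cv2.resize(a['img'][130:310,150:330],None,fx=3.3,fy=3.3,interpolation=cv2.INTER_CUBIC))"
```

```text
clock 18.1 press xy [-0.1018 -0.1148] z 0.0441 F [1.47 0.15 6.8 ] w 0.01 j7 2.5
```

View pics/sc20c.png

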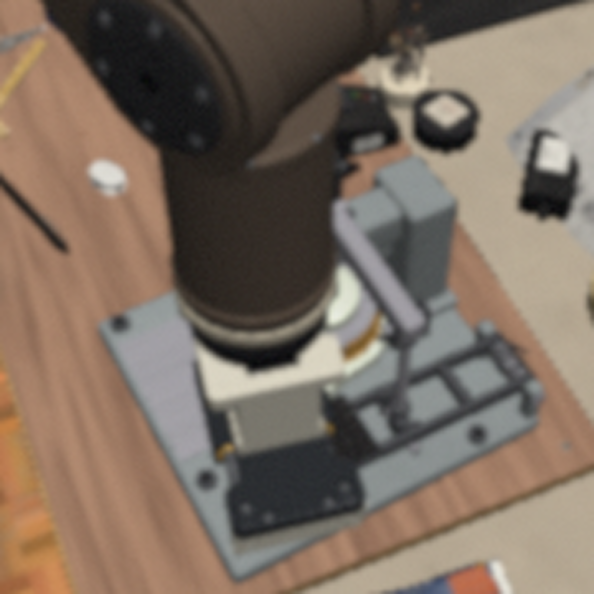

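Request:
move_arm(steps="0.003 0 0 0 255; 0.005 0 0 0 255; 0.007 0 0 0 255; 0.007 0 0 0 255")

```text
clock: 18.48
position: [0.4569, -0.3977, 0.0376]
ee_rot: [-1.099, 1.276, 1.097]
force: [-1.5, 1.9, 9.8]
width: 0.006
```

Request:
move_arm(steps="0.0015 0 0 0 255; 0.003 0 0 0 255; 0.003 0 0 0 255")

```text
clock: 18.73
position: [0.4568, -0.3977, 0.0353]
ee_rot: [-1.098, 1.276, 1.097]
force: [-4.1, 4.4, 16.8]
width: 0.003
```

Request:
move_arm(steps="0.0015 0 0 0 255; 0.003 0 0 0 255; 0.003 0 0 0 255")

```text
clock: 18.98
position: [0.4568, -0.3977, 0.0344]
ee_rot: [-1.098, 1.274, 1.096]
force: [-9.8, 10.5, 42.8]
width: 0.002
```

Request:
move_arm(steps="0.001 0 0 0 255; 0.002 0 0 0 255; 0.002 0 0 0 255")

```text
clock: 19.23
position: [0.4569, -0.3977, 0.0338]
ee_rot: [-1.098, 1.273, 1.095]
force: [-14.0, 15.0, 59.6]
width: 0.004
```

```bash
python3 -c "
from h import *
st()"
```

```text
clock 19.2333 press xy [-0.1024 -0.1149] z 0.0338 F [-13.95  14.99  59.61] w 0.004 j7 2.51
```

```bash
python3 -c "
from h import *
a=grab('scene','sc21');t=grab('wrist','w21')
cv2.imwrite('pics/sc21c.png',cv2.resize(a['img'][190:290,230:330],None,fx=6,fy=6,interpolation=cv2.INTER_CUBIC));st()"
```

```text
clock 19.3333 press xy [-0.1023 -0.1149] z 0.0338 F [-13.7   14.76  58.46] w -0.001 j7 2.51
```

View pics/sc21c.png

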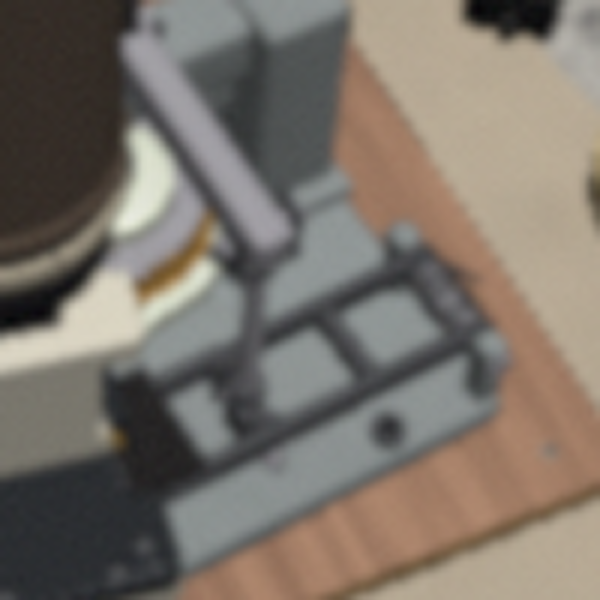

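View pics/w21.png

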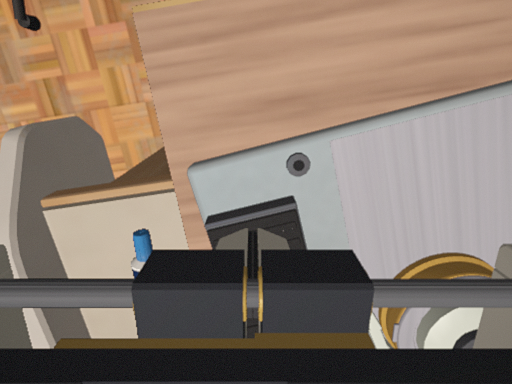

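The treadle is down on its stop: the tread is level under the fingertips at (253,235), with the beam lowered in the scene view. Now releasing, backwards and up along the arc.

Request:
move_arm(steps="-0.006 0 0 0 255; -0.014 -0.001 0 0 255; -0.024 -0.003 0 0 255; -0.034 -0.005 0.001 0 255; -0.044 -0.007 0.001 0 255; -0.054 -0.009 0.002 0 255; -0.064 -0.011 0.002 0 255; -0.08 -0.011 0.002 0 255; -0.1 -0.011 0.002 0 255; -0.115 -0.011 0.002 0 255")

```text
clock: 20.17
position: [0.4692, -0.3961, 0.145]
ee_rot: [-1.099, 1.276, 1.099]
force: [0.2, 0.2, 0.2]
width: 0.005
```

Request:
move_arm(steps="0 0.03 0 0 255; 0 0.06 0.02 0 255; 0 0.08 0.06 0 255; 0 0.08 0.1 0 255; 0 0.08 0.14 0 255; 0 0.08 0.18 0 255; 0 0.08 0.22 0 255; 0 0.07 0.26 0 255; 0 0.07 0.28 0 255; 0 0.07 0.28 0 255")

```text
clock: 21.0
position: [0.4424, -0.1034, 0.1435]
ee_rot: [-1.103, 1.272, 1.106]
force: [-0.2, 0.4, 0.4]
width: 0.007
```

```bash
python3 -c "
from h import *
st()
a=grab('scene','sc22');t=grab('top','t22')
cv2.imwrite('pics/sc22c.png',cv2.resize(a['img'][160:310,170:330],None,fx=4,fy=4,interpolation=cv2.INTER_CUBIC))
cv2.imwrite('pics/t22c.png',cv2.resize(t['img'][145:305,180:345],None,fx=3.7,fy=3.7,interpolation=cv2.INTER_CUBIC))
t0=np.load('t13.npz')
for n in ['t13','t18','t22']:
  d=np.load(n+'.npz')
  # case top height at front annulus, tread height, in press coords
  f=192/np.tan(np.radians(float(d['vfov']))/2);v,u=np.mgrid[0:384,0:512];z=d['z_map'];ok=z>0
  c=np.stack([(u-d['cx'])/f*z,-(v-d['cy'])/f*z,-z,np.ones_like(z)],-1)[ok];q=(c@d['extrinsics'].T)[:,:3]
  c_,s_=np.cos(TH),np.sin(TH);X=c_*(q[:,0]-O[0])+s_*(q[:,1]-O[1]);Y=-s_*(q[:,0]-O[0])+c_*(q[:,1]-O[1])
  m=(abs(Y)<.02)&(X>-.041)&(X<-.034);t_=(abs(Y+.112)<.015)&(abs(X+.061)<.01);b=(abs(Y)<.03)&(X>-.1)&(X<-.06)
  r=np.hypot(X,Y);dd=(r<.027)&(r>.018)&(X<-.012)
  print(n,'case top',np.median(q[m,2]),m.sum(),'tread',np.median(q[t_,2]),t_.sum(),'bed',np.median(q[b,2]),'die top',np.median(q[dd,2]))
"
```

```text
clock 21.0 press xy [-0.0868  0.1794] z 0.1435 F [-0.24  0.43  0.43] w 0.007 j7 1.81
t13 case top 0.04903348855823719 81 tread 0.10704179306258321 188 bed 0.017086670362017664 die top 0.06972902579383616
t18 case top 0.04932203092236431 85 tread 0.10722395222019138 190 bed 0.01721655735119909 die top 0.06964587877806983
t22 case top 0.04335867117284753 82 tread 0.10703242650466727 188 bed 0.016875886975843746 die top 0.06965155615608487
```

View pics/sc22c.png

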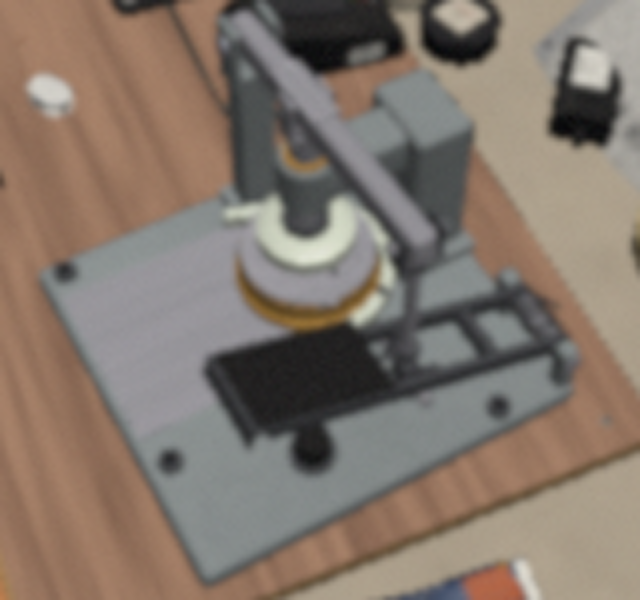

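View pics/t22c.png

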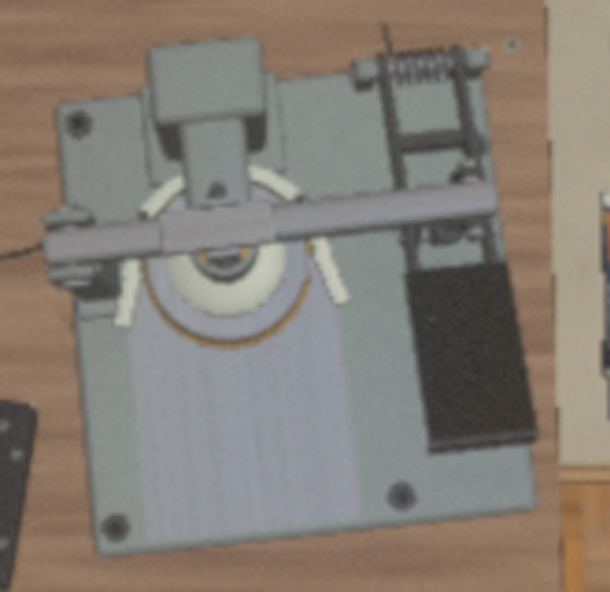

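```bash
python3 -c "
from h import *
t=np.load('t22.npz');L=lambda x,y:((x+.5)/3.7-.5+180,(y+.5)/3.7-.5+145)
q=np.array([inpress(plane(t,*L(*p),.022),O,TH) for p in [(145,270),(152,294),(167,318),(190,338),(225,348),(260,341),(287,322),(304,296)]]);s=least_squares(lambda c:np.hypot(*(q-c).T)-.045,[0,0]);print(s.x,s.fun.round(4))
print(arm.sign_off());st()"
```

```text
[ 0.00109311 -0.00051839] [-0.0003 -0.0008 -0.0006  0.0004  0.0009  0.0003 -0.0005 -0.0011]
the job is handed in; nothing more can be done
None
the job is handed in; nothing more can be done
```

The clock case is closed and sits in the nest, the treadle is back up, and the job was handed in at about 21 s.

**What I did:** I centred the case with a sideways push, then slid it back into the nest. I pressed the treadle to its stop and let it rise, then moved the arm clear.

**Last checks:**
- **Case position:** a circle fit puts its centre 1.1 mm behind and 0.5 mm right of the nest centre. That agrees with it resting on the rear wall, within a camera accuracy of about 2 mm.
- **Back:** the case top dropped 6 mm, to 26.5 mm above the bed against 27 mm when closed.
- **Treadle at the stop:** the vertical force rose from 17 to 60 N over the last 1.5 mm, with the tread about 58 mm up, as given for the stop.
- **Treadle after release:** the tread measured 107 mm up, the same as before pressing.
- **Robot:** nothing was touching the arm, and nothing fell.

**What disagreed:**
- **Fingertips:** they sit about 23 to 27 mm above the reported TCP. My first pushes therefore caught only the top edge of the case.
- **Short first push:** the gripper's body touched the guide boss at about 8 N, leaving the case 1 to 2 mm short. Pushing again lower, on the bezel, brought it to the wall.
- **Other contacts:** the body touched the boss again lightly during that second push (about 10 N in all). The fingertips rubbed the bed once (about 13 N). I also pushed them against the front edge of the base (about 16 N) to work out where the contact was.

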